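Open a sample canister and hold the block heater's cover at 50 degrees

ROBOT

A 6-joint arm with a two-finger parallel gripper is mounted at the origin on the work surface. World frame = base frame: x ahead of the robot, y to its left, z up, the work surface at z = 0. Lengths are in mm, angles in rad, forces in N, time in s.
With the tool pointing down it reaches from about 400 to 925 mm from the base axis. Payload 12.5 kg.
Tool frame: the origin (TCP) lies at the very end of the fingers, on their centre line; the grasp point (between the pads) lies 19 mm behind it (env.grip_point_offset is the distance from the TCP to the grasp point, in mm); z points along the fingers, y is the direction in which the jaws open and shut (so a half turn about z gives the same grasp; the last joint's range is limited). The gripper opens to 95 mm and grips with 3 to 60 N. Pads are 20 mm wide; open, the fingers measure 119 mm over their backs; the gripper's body (75 mm by 180 mm) begins 59 mm behind the grasp point.
Start: joints at [1.12, 0.491, 1.559, -0, 1.092, -0.106], TCP at [211.239, 588.239, 214.661] pointing down, gripper open.
Joint ranges: [-3.1, 3.1], [-0.84, 2.19], [0.05, 2.79], [-1.13, 4.28], [0.06, 2.93], [-2.69, 2.69]. Speed limits (rad/s): [2.22, 2.22, 2.79, 3.14, 3.14, 3.14].

INTERFACE

Orientations are given as [roll, pitch, yaw] about the fixed x, y, z axes, in that order (R = Rz(yaw) Ry(pitch) Rx(roll)).
In Python, from cell import env gives the robot as it stands.
- The arm moves only by the tool drive_tool, never from a script. Its argument "commands" is a list of rows, each an object of numbers: "dx", "dy", "dz": the shift along the world's x, y, z in mm; "yaw": the turn about the world's z in degrees. In form: [{"dx": .., "dy": .., "dz": .., "yaw": ..}, ...]. A call has 1 to 5 rows; each row shifts and turns the commanded pose from where the row before left it; what a row does not reach is not made up. A row lasts 1/12 s, in which the tool goes at most 41.7 mm and 7.16 degrees, less where a joint would pass 70% of its speed; a pose out of reach is approached as far as the arm can. A call with a gripper value outside its range is refused whole. "grip" is the opening, from 0 (shut) to 1 (fully open), set as the call begins (left out, the last holds). The fingers move at their own pace and stop on an object; the grip force is fixed at half the most. Time passes only in rows, so rows that do not move let the fingers close. It gives the time, the measured TCP pose, the force and the opening at its end, in the units of the state.
- env.state(): the state, without advancing time (a new reading comes with each control period).
- env.read_camera(name): name is "scene" or "top" or "wrist"; returns the picture (400x640x3 uint8, red, green, blue); there is no depth.
- env.calibration(name): a dict with "intrinsics" (3x3 intrinsics, pixels), "rvec" (rotation vector, rad) and "tvec" (3), from world to camera coordinates, as OpenCV has them. Camera axes: x right, y down, z forward; pixel columns grow to the right and rows downward; lengths in mm; the calibration is good to about 2 mm. The wrist camera is an equidistant fisheye: a pixel r from the principal point sees the ray r / f radians off the axis. A picture is of the moment at which its call begins: read the wrist's pose just before it. calibration takes no time and is no camera call; for the wrist camera it gives the pose at the moment of the call.
- env.job_done(): hands the job in, once; it reports no verdict.
Trained networks look in the newest picture that a camera, given by its name, has taken for a name from the list of things; names that differ only in an ending like _2 or _b are one class to them, and where a whole thing is asked for, a point or a joint stands for the part that bears it (a point fixed in the world has none). Each returns a list of dicts, best first, with "conf" (0 to 1); they miss things now and then, are a little off and sometimes report something else, mostly with a low value. They report only what shows in the picture. A call takes as long as a camera call. They do not tell look-alikes from the thing itself.
- env.trace(query, camera): "pixels" (400x640 bool, what is visible of it) and "pixel" ([column, row] in pixels, amid what is visible of it).
- env.place_of(query, camera): "pixel" ([column, row] in pixels: a listed point, or the origin of a listed thing).
The state is a dict: "t": time; "joints": joint angles; "qvel": joint speeds; "tau": joint torques, N m; "eef_pos": TCP position; "tcp_rot": TCP orientation; "ft_force": force on the tool from outside, world axes, zero at the start; "moment": the same for the moment, N m; "opening": opening from 0.0 (shut) to 1.0 (fully open).
Only numpy, scipy, OpenCV 4.12 (cv2) and the standard library are available. Lean on these libraries where they do the work, as an engineer would, in place of code of your own. Each camera call takes 0.05 s, during which the arm holds its last target.

TASK

A colleague needs both hands to move sample tubes from the steel canister into the block heater. First tip the canister's loose lid up by its lifting bar, its opposite edge still resting on the rim, then lift it off and lay it flat, top up, in the middle of the shallow tray without dropping it; only then raise the heater's hinged cover by its handle and finish while still holding it, with the gripper alone, steady at 50 degrees open (within 6 degrees), never letting it fall. Leave the canister standing where it is and do not disturb the glassware and the other things around.

Things in the scene. Friction and masses are not known exactly. Their poses are not given: they have to be found in the camera images.
- heater: Block heater, a white box 200 x 200 x 100 mm high, fixed to the bench. Origin: centre of its underside, on the bench. Its x axis points from its front (the robot's side) to its back, y to its left as seen by the robot, z up. A flat hinged steel cover lies on it.
- cover (a joint): Angle of the heater's cover in rad: 0 shut (lying level), growing as its front edge rises; stop at 1.9. It has no stay and no catch: it weighs about 0.45 kg (+-30 %) and falls shut when let go. 50 degrees is 0.873.
- cover_hinge (a point): Middle of the cover's hinge line, at the back top edge of the heater (100 mm behind its centre, 100 mm above the bench); the hinge runs along the heater's y. Its axes turn with the cover: x along the cover from front to hinge, y along the hinge, z out of the cover's top face. The cover is 198 mm wide, and its front edge is 200 mm from the hinge.
- cover_handle (a point): Middle of the cover's handle: a round steel bar 12 mm thick and 110 mm long, parallel to the hinge, held 45 mm in front of the cover's front edge by an arm at each end (100 mm clear between the arms; 39 mm free between bar and cover edge, open above and below). 245 mm from the hinge line, 5 mm above it when shut, so 105 mm above the bench. Axes as cover_hinge.
- canister: Round open steel canister, 120 mm outside diameter, 112 mm inside, 90 mm high, 0.8 kg, standing loose on the bench. Origin: centre of its underside; z up.
- lid: The canister's loose steel lid, 0.18 kg (+-30 %): a flat round flange 124 mm across and 4 mm thick (from 5 to 9 mm above the origin) over a round plug 106 mm across and 5 mm deep that sits inside the canister's mouth. Origin: centre of the plug's underside, 85 mm above the bench when seated. x points away from the lifting bar (bar side to far side), z out of its top.
- lid_center (a point): Centre of the lid, 5 mm above the plug's underside (underside of the flange). Axes as the lid.
- lid_bar (a point): Middle of the lid's lifting bar: a round steel bar 10 mm thick along the lid's y, 64 mm long between its two posts (54 mm clear), 38 mm from the lid's centre on the side towards the robot, its axis 30 mm above the lid's top face (25 mm free below it). Axes as the lid.
- lid_far (a point): Point on the lid's edge opposite the lifting bar, 62 mm from the centre, at the underside of the flange.
- tray: Shallow square white tray, 180 x 180 mm outside, walls 4 mm thick and 12 mm high, floor 4 mm thick, empty, fixed to the bench. Origin: centre of its underside. Its place and the canister's may be swapped.
- vial_cup: Bystander to be left alone: small glass cup, 48 mm across, 55 mm high; origin: centre of its underside.
- beaker: Bystander to be left alone: glass beaker, 52 mm across, 65 mm high; origin: centre of its underside.
- petri: Bystander to be left alone: flat glass dish, 88 mm across, 15 mm high; origin: centre of its underside.
- conical_flask: Bystander to be left alone: conical glass flask, 74 mm across, 120 mm high; origin: centre of its underside.
- long_flask: Bystander to be left alone: long-necked glass flask, 66 mm across, 163 mm high; origin: centre of its underside.
- dark_bottle: Bystander to be left alone: dark glass bottle, 60 mm across, 130 mm high; origin: centre of its underside.
- spatula: Bystander to be left alone: narrow steel laboratory spatula, 165 mm long, 16 mm wide at its blade, 6 mm thick, lying flat; origin: its middle, on the bench.
Things that resemble listed ones, but are neither listed nor needed, are in the scene too. What is shaped like the canister but yellow is not meant. Leave any orange look-alike of the lid alone.

How it is judged (in metres and radians):
On the way, in this order (a step that is already met when the one before it is completed fails the run):
1. the lid is tipped up by its bar at least 9 degrees, its opposite edge still resting on the canister's rim (angle between lid's own z axis and vertical above 0.157 rad and z of lid_bar in the frame of canister above 0.135 m and z of lid_far in the frame of canister below 0.102 m and horizontal distance between lid_center and canister below 0.04 m), for 0.1 s.
2. the lid lies flat in the tray, let go, while the heater's cover is still shut (horizontal distance between lid_center and tray below 0.04 m and z of lid_center in the frame of tray below 0.016 m and angle between lid's own z axis and vertical below 0.08 rad and linear speed of lid below 0.03 m/s and contact force between the fingers and lid below 0.2 N and value of joint cover below 0.05 rad), for 0.3 s.
At the end, for the whole second after the job is handed in: Cover still at 50 degrees (within 6), carried by the fingers (over 0.5 N), touched by nothing loose; lid let go, flat (within 4.5 degrees), top up on the tray floor within 40 mm of its middle; canister upright within 50 mm of its place (value of joint cover between 0.768 and 0.9774 rad and velocity of joint cover between -0.1 and 0.1 rad/s and contact force between the fingers and cover above 0.5 N and horizontal distance between lid_center and tray below 0.04 m and z of lid_center in the frame of tray below 0.016 m and angle between lid's own z axis and vertical below 0.08 rad and linear speed of lid below 0.03 m/s and contact force between each of the fingers, cover and lid below 0.2 N and angle between canister's own z axis and vertical below 0.1 rad and distance of canister from where it was at the start of the episode below 0.05 m and contact force between cover and canister below 0.2 N and contact force between cover and vial_cup below 0.2 N and contact force between cover and beaker below 0.2 N and contact force between cover and petri below 0.2 N and contact force between cover and conical_flask below 0.2 N and contact force between cover and long_flask below 0.2 N and contact force between cover and dark_bottle below 0.2 N and contact force between cover and spatula below 0.2 N); the arm keeps its last pose, push and grip.
It fails at once if the lid is dropped (falls free faster than 0.5 m/s) (contact force between the fingers and lid below 0.2 N and linear speed of lid above 0.5 m/s).
It fails at once if the cover falls (closing faster than 2.5 rad/s) (velocity of joint cover below -2.5 rad/s).
It fails at once if the canister is tipped over 15 degrees or shoved more than 50 mm (angle between canister's own z axis and vertical above 0.26 rad or distance of canister from where it was at the start of the episode above 0.05 m).
It fails at once if a bystander is moved more than 30 mm (distance of any of vial_cup, beaker, petri, conical_flask, long_flask, dark_bottle, spatula from where it was at the start of the episode above 0.03 m).
It also fails if it takes over 54 s, if anything falls off the work surface, if the arm or the gripper's body presses on something with over 40 N, if the wrist force passes 120 N, or if a joint passes its speed limit or range.

## Working session

There is one attempt and no reset: what is moved stays moved. The work goes in short steps, Python scripts to look and compute and a tool call to move; the robot and the scene stay as the last step left them, time stands still between calls to the robot, and variables do not carry over. Pictures are saved under pics/ and viewed, and the job is handed in when it is done.

Besides the shell and the picture viewer there is one more tool, called after "Request:" as name(argument=value, ...) on one line, values as JSON. drive_tool: Moves the arm, as the interface text tells. Its arguments: {"type":"object","properties":{"commands":{"type":"array"},"grip":{"type":"number"}},"required":["commands"]}

```bash
ls; mkdir -p pics; python3 - <<'E'
from cell import env
import cv2
s=env.state(); print(s)
for n in ["scene","top","wrist"]:
    im=env.read_camera(n); cv2.imwrite(f"pics/{n}0.png",im[:,:,::-1]); print(n,env.calibration(n))
E
```

```text
pics
{'t': 0.0, 'joints': array([ 1.12038748e+00,  4.91537885e-01,  1.55947954e+00, -1.43939857e-05,
        1.09172287e+00, -1.05601283e-01]), 'qvel': array([-0.00198443, -0.00126781,  0.00087553, -0.0010655 , -0.00097175,
       -0.00082915]), 'tau': array([ 2.42143753e-03, -6.12658238e+01, -2.58177012e+01,  6.92587998e-02,
        4.83692007e-02, -1.37526554e-04]), 'eef_pos': array([211.12597065, 587.97830366, 214.06486232]), 'tcp_rot': array([-3.14045006e+00, -1.08272782e-04,  2.79679167e+00]), 'ft_force': array([ 0.07375337,  0.00130414, -0.38170207]), 'moment': array([ 0.0246369 , -0.02251309,  0.06705223]), 'opening': 0.9980880149828112}
scene {'intrinsics': array([[370.056274  ,   0.        , 320.30293194],
       [  0.        , 370.056274  , 197.90075877],
       [  0.        ,   0.        ,   1.        ]]), 'rvec': array([ 2.04904374,  1.67350941, -0.52112936]), 'tvec': array([ -42.7588558 , -363.51173196, 1446.47261177])}
top {'intrinsics': array([[433.93027088,   0.        , 315.98595153],
       [  0.        , 433.93027088, 202.75731697],
       [  0.        ,   0.        ,   1.        ]]), 'rvec': array([ 2.1920006 , -2.12969414,  0.15201187]), 'tvec': array([ -89.00700105,  516.59770352, 1246.20134264])}
wrist {'intrinsics': array([[309.70691629,   0.        , 319.09768763],
       [  0.        , 309.70691629, 195.10678729],
       [  0.        ,   0.        ,   1.        ]]), 'rvec': array([-2.37053975, -1.66874328, -0.23889267]), 'tvec': array([-624.06002158,  -32.23322041,  391.96229118])}
```

View pics/scene0.png

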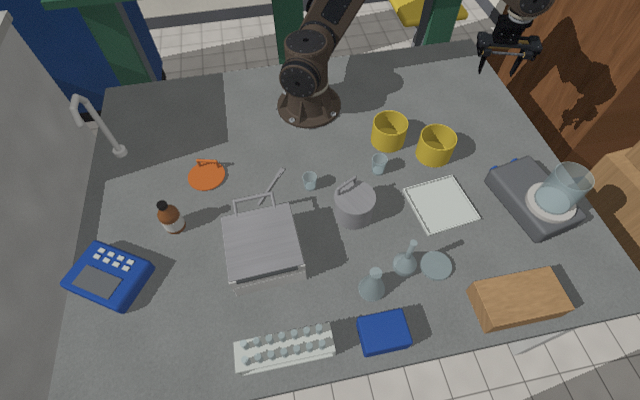

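View pics/top0.png

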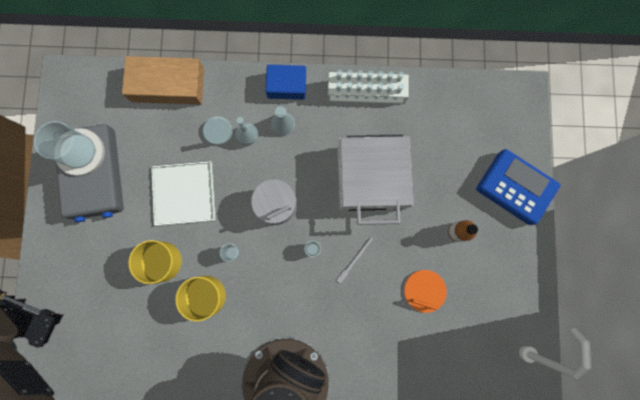

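View pics/wrist0.png

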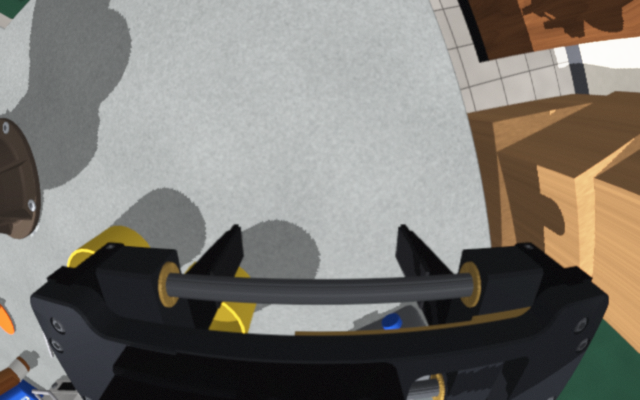

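```bash
cat > h.py <<'E'
import numpy as np, cv2
from cell import env
def cam(n):
    c=env.calibration(n); R,_=cv2.Rodrigues(np.array(c["rvec"])); return np.array(c["intrinsics"]),R,np.array(c["tvec"]).ravel()
def ray(n,p,c=None):
    K,R,t=c or cam(n); C=-R.T@t
    x=(p[0]-K[0,2])/K[0,0]; y=(p[1]-K[1,2])/K[1,1]
    if n=="wrist":
        r=np.hypot(x,y); s=np.sin(r)/r if r>1e-9 else 1; d=np.array([x*s,y*s,np.cos(r)])
    else: d=np.array([x,y,1.])
    d=R.T@d; return C,d/np.linalg.norm(d)
def onz(n,p,z,c=None):
    C,d=ray(n,p,c); return C+d*(z-C[2])/d[2]
def proj(n,X,c=None):
    K,R,t=c or cam(n); q=R@np.array(X,float)+t
    return np.array([K[0,0]*q[0]/q[2]+K[0,2],K[1,1]*q[1]/q[2]+K[1,2]])
def tri(obs):
    A=np.zeros((3,3));b=np.zeros(3)
    for n,p in obs:
        C,d=ray(n,p); P=np.eye(3)-np.outer(d,d); A+=P;b+=P@C
    return np.linalg.solve(A,b)
E
python3 - <<'E'
from h import *
for q,z in [("lid_bar",124),("lid_center",90),("lid_far",90),("canister",0),("lid",85),("tray",0),("heater",0),("cover_handle",105),("cover_hinge",100)]:
    for n in ["top","scene"]:
        for r in env.place_of(q,n)[:3]:
            print(q,n,np.round(r["conf"],2),np.round(r["pixel"],1),np.round(onz(n,r["pixel"],z),1))
print(env.state()["t"])
E
```

```text
lid_bar top 0.87 [278.9 210.8] [482.2  27.5 124. ]
lid_bar top 0.72 [426.2 304. ] [ 243.7 -374.8  124. ]
lid_bar scene 0.89 [344.7 185.6] [491.2  19.3 124. ]
lid_bar scene 0.8 [207.4 160.9] [ 314.5 -370.8  124. ]
lid_center top 0.95 [273.4 202.1] [510.   46.4  90. ]
lid_center top 0.81 [424.7 291.4] [ 274.4 -379.9   90. ]
lid_center top 0.44 [275.6 211.9] [482.5  39.1  90. ]
lid_center scene 0.98 [356.1 199.7] [524.3  47.4  90. ]
lid_center scene 0.64 [204.1 175.4] [ 340.9 -390.7   90. ]
lid_far top 0.95 [263.4 181.8] [567.1  77.   90. ]
lid_far top 0.91 [426.4 266.8] [ 341.6 -384.9   90. ]
lid_far scene 0.89 [202.9 192.2] [ 404.4 -395.8   90. ]
lid_far scene 0.25 [434.9 263.4] [761.7 200.3  90. ]
canister top 0.75 [205.9 293.2] [245.8 241.4   0. ]
canister top 0.64 [160.7 263.5] [328.5 379.9   0. ]
canister top 0.41 [379.8 219.9] [ 476.9 -268.5    0. ]
canister scene 0.75 [353.6 212.4] [513.   48.5   0. ]
canister scene 0.72 [430.6 151.8] [325.  375.6   0. ]
canister scene 0.68 [437.7 208.3] [552.5 313.5   0. ]
lid top 0.83 [422.6 293. ] [ 269.5 -375.4   85. ]
lid top 0.82 [274.9 198.2] [521.9  43.1  85. ]
lid scene 0.97 [208.4 175.3] [ 339.1 -378.7   85. ]
lid scene 0.68 [347.9 196.4] [504.8  27.6  85. ]
tray top 0.93 [183.3 194.2] [537.4 327.1   0. ]
tray scene 0.91 [441.6 207.2] [551.1 327.1   0. ]
heater top 0.72 [272.3 202.6] [519.8  57.6   0. ]
heater scene 0.95 [266.3 253.3] [ 598.2 -239.1    0. ]
cover_handle top 0.74 [379.7 223.2] [ 457.9 -251.5  105. ]
cover_handle scene 0.83 [253.6 197.3] [ 464.6 -246.7  105. ]
cover_hinge top 0.98 [372.4 139.2] [ 698.  -229.2  100. ]
cover_hinge scene 0.93 [268.  270.3] [ 696.8 -232.8  100. ]
cover_hinge scene 0.21 [346.5 185.7] [476.1  29.5 100. ]
1.05
```

```bash
python3 - <<'E'
import cv2
a=cv2.imread("pics/top0.png"); b=cv2.imread("pics/scene0.png")
cv2.imwrite("pics/c1.png",cv2.resize(a[120:240,140:300],None,fx=5,fy=5,interpolation=cv2.INTER_CUBIC))
cv2.imwrite("pics/c2.png",cv2.resize(b[150:250,310:470],None,fx=5,fy=5,interpolation=cv2.INTER_CUBIC))
E
```

```text
(no output)
```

View pics/c1.png

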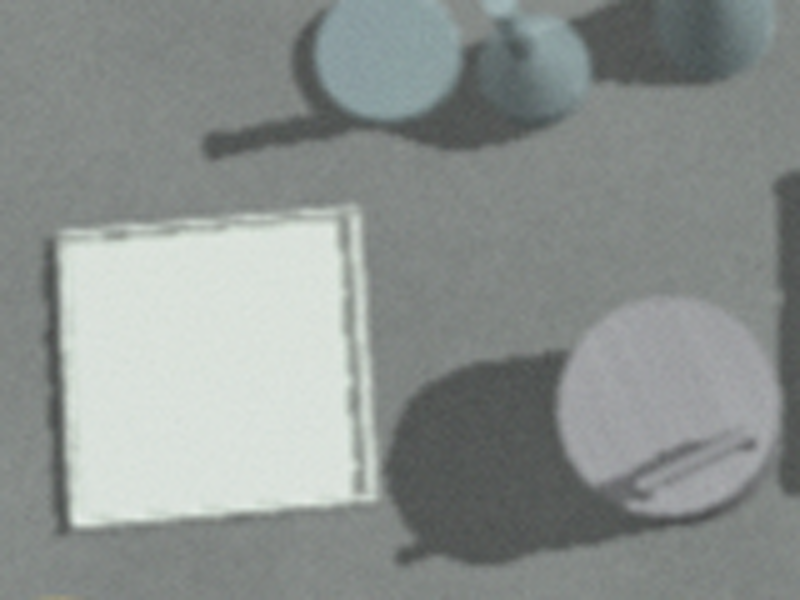

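View pics/c2.png

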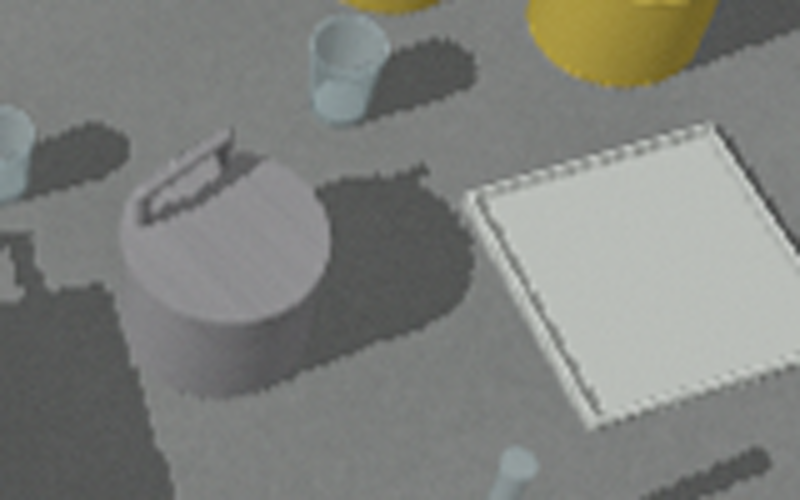

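```bash
python3 - <<'E'
from h import *
t=lambda x,y:(140+x/5,120+y/5); s=lambda x,y:(310+x/5,150+y/5)
print("lid top c",onz("top",t(668,407),94),onz("scene",s(225,238),94))
a=tri([("top",t(640,487)),("scene",s(232,131))]);b=tri([("top",t(750,441)),("scene",s(142,207))])
print("bar ends",a,b,(a+b)/2)
for p in [(640,487),(750,441)]: print(onz("top",t(*p),129))
for p in [(232,131),(142,207)]: print(onz("scene",s(*p),129))
print("tray", [np.round(onz("top",t(*p),12)) for p in [(55,230),(358,208),(378,498),(70,528)]], [np.round(onz("scene",s(*p),12)) for p in [(465,193),(714,123),(595,427)]])
E
```

```text
lid top c [511.47781548  45.59547462  94.        ] [518.9890257   45.12390083  94.        ]
bar ends [463.83366072  58.96125235 122.76656552] [ 4.92871299e+02 -3.71660368e-01  1.02420575e+02] [478.35248005  29.29479599 112.59357036]
[462.77520447  55.92056395 129.        ]
[489.63734391  -2.77891125 129.        ]
[468.57714559  59.83385426 129.        ]
[510.82882537  -4.10643078 129.        ]
tray [array([619., 426.,  12.]), array([638., 245.,  12.]), array([462., 223.,  12.]), array([439., 404.,  12.])] [array([465., 225.,  12.]), array([444., 406.,  12.]), array([644., 247.,  12.])]
```

Request:
drive_tool(commands=[{"dx":15,"dy":-35,"dz":8,"yaw":-5},{"dx":16,"dy":-36,"dz":8,"yaw":-5},{"dx":16,"dy":-37,"dz":6,"yaw":-5},{"dx":16,"dy":-37,"dz":6,"yaw":-5},{"dx":16,"dy":-37,"dz":6,"yaw":-5}], grip=1)

```text
t: 1.47
eef_pos: [290.5, 404.5, 249.0]
tcp_rot: [3.141, 0.0, 2.357]
ft_force: [0.9, 0.6, 0.5]
opening: 1.001
```

Request:
drive_tool(commands=[{"dx":16,"dy":-37,"dz":6,"yaw":-5},{"dx":16,"dy":-37,"dz":6,"yaw":-5},{"dx":16,"dy":-37,"dz":0,"yaw":-5},{"dx":16,"dy":-37,"dz":0,"yaw":-5},{"dx":16,"dy":-37,"dz":0}])

```text
invalid input
```

Request:
drive_tool(commands=[{"dx":16,"dy":-37,"dz":6,"yaw":-5},{"dx":16,"dy":-37,"dz":6,"yaw":-5},{"dx":16,"dy":-37,"dz":0,"yaw":-5},{"dx":16,"dy":-37,"dz":0,"yaw":-5},{"dx":16,"dy":-37,"dz":0,"yaw":0}])

```text
t: 1.88
eef_pos: [370.5, 219.5, 261.1]
tcp_rot: [3.141, 0.0, 2.006]
ft_force: [1.7, -0.4, -0.4]
opening: 0.996
```

Request:
drive_tool(commands=[{"dx":14,"dy":-38,"dz":0,"yaw":0},{"dx":14,"dy":-38,"dz":0,"yaw":0},{"dx":14,"dy":-38,"dz":0,"yaw":0},{"dx":14,"dy":-38,"dz":0,"yaw":0},{"dx":14,"dy":-30,"dz":0,"yaw":0}])

```text
t: 2.3
eef_pos: [440.5, 36.7, 261.0]
tcp_rot: [3.141, 0.001, 2.011]
ft_force: [-0.5, 0.9, 0.2]
opening: 0.998
```

```bash
python3 - <<'E'
from h import *
print(env.state()["eef_pos"],env.state()["tcp_rot"])
im=env.read_camera("wrist"); cv2.imwrite("pics/w1.png",im[:,:,::-1])
for q,z in [("lid_bar",124),("lid_center",90),("lid_far",90)]:
    for r in env.place_of(q,"wrist")[:3]:
        print(q,np.round(r["conf"],2),np.round(r["pixel"],1),np.round(onz("wrist",r["pixel"],z),1))
print(env.state()["t"])
E
```

```text
[440.50454089  36.65316475 260.97722685] [3.14099217e+00 5.20625905e-04 2.01065147e+00]
lid_bar 0.74 [346.9 208.1] [478.6  24.9 124. ]
lid_bar 0.63 [254.5 209. ] [390.3 -17.6 124. ]
lid_center 0.6 [380.1 196.3] [514.2  47.1  90. ]
lid_far 0.79 [430.2 192.6] [567.6  79.   90. ]
2.5
```

View pics/w1.png

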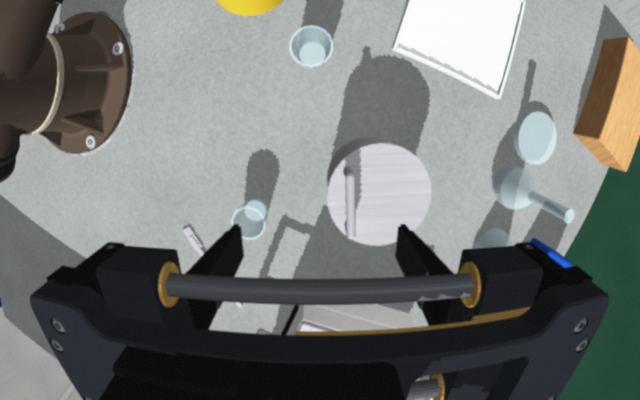

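The wrist view shows the steel lid at about (379,193) and its bar running from (347,170) to (352,236). The look-alikes are the orange lid at top (425,291) and the yellow cups at top (155,262) and (201,298). My choice is the grey steel one at top (273,202), and the crops confirm it is grey with its bar towards the robot.

```bash
python3 - <<'E'
from h import *
im=cv2.imread("pics/w1.png"); cv2.imwrite("pics/w1c.png",cv2.resize(im[130:260,310:450],None,fx=4.5,fy=4.5,interpolation=cv2.INTER_CUBIC))
a,b=onz("wrist",(347,170),124),onz("wrist",(352,236),124)
print(a,b,(a+b)/2,np.degrees(np.arctan2(*(a-b)[:2][::-1]))-90)
print(onz("wrist",(379,193),94))
m=env.trace("lid","wrist")
for r in m: 
    ys,xs=np.nonzero(r["pixels"]); print(r["conf"],r["pixel"],xs.min(),xs.max(),ys.min(),ys.max())
E
```

```text
[458.67939333  64.64355702 124.        ] [496.3618832    1.87017205 124.        ] [477.52063826  33.25686454 124.        ] 30.976143282485268
[509.1788046   52.12367113  94.        ]
0.65 [377.7, 193.4] 326 430 143 245
```

View pics/w1c.png

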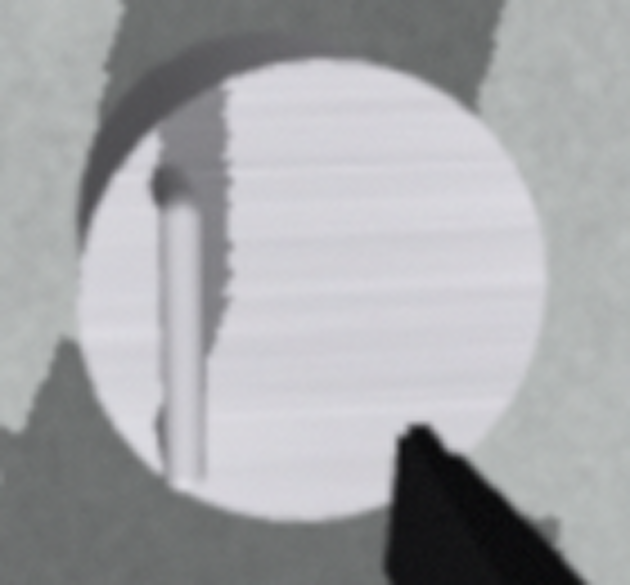

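```bash
python3 - <<'E'
from h import *
a,b=onz("wrist",(350,172.5),126),onz("wrist",(352.2,237.3),126)
print(a,b,(a+b)/2,np.linalg.norm(a-b),np.degrees(np.arctan2(*(a-b)[:2][::-1]))-90)
c=onz("wrist",(310+312/4.5,130+288/4.5),94);print(c)
l=onz("wrist",(310+80/4.5,130+295/4.5),94);r=onz("wrist",(310+546/4.5,130+275/4.5),94);print(l,r,(l+r)/2,np.linalg.norm(l-r))
u=onz("wrist",(310+320/4.5,130+57/4.5),94);d=onz("wrist",(310+305/4.5,130+521/4.5),94);print((u+d)/2,np.linalg.norm(u-d))
for an in (25,28,31):
  print(an,(l+r)/2-38*np.array([np.cos(np.radians(an)),np.sin(np.radians(an)),0]))
E
```

```text
[461.91771428  64.74731332 126.        ] [496.46781592   2.1523636  126.        ] [479.1927651   33.44983846 126.        ] 71.49711360621309 28.89707651879459
[509.80620562  52.12697801  94.        ]
[456.94431748  25.145384    94.        ] [565.7901426   82.51016179  94.        ] [511.36723004  53.82777289  94.        ] 123.03711382174504
[512.00273139  49.52460714  94.        ] 124.80861236537979
25 [476.92753413  37.76827895  94.        ]
28 [477.81522151  35.98785351  94.        ]
31 [478.79487261  34.25632605  94.        ]
```

Request:
drive_tool(commands=[{"dx":20,"dy":-2,"dz":-20,"yaw":3},{"dx":18.5,"dy":-2,"dz":-30,"yaw":0},{"dx":0,"dy":0,"dz":-35,"yaw":0},{"dx":0,"dy":0,"dz":-25,"yaw":0},{"dx":0,"dy":0,"dz":0,"yaw":0}], grip=0.45)

```text
t: 2.97
eef_pos: [476.4, 36.7, 146.9]
tcp_rot: [-3.136, -0.004, 2.066]
ft_force: [-0.3, -0.3, -0.1]
opening: 0.707
```

```bash
python3 - <<'E'
from h import *
s=env.state();print(s["eef_pos"],s["tcp_rot"],s["opening"])
im=env.read_camera("wrist")[:,:,::-1]; cv2.imwrite("pics/w2.png",im)
cv2.imwrite("pics/w2c.png",cv2.resize(im[140:300,220:420],None,fx=3.5,fy=3.5,interpolation=cv2.INTER_CUBIC))
E
```

```text
[476.3911239   36.71149955 146.93555776] [-3.13564002 -0.00384505  2.06571819] 0.7070577009740895
```

View pics/w2c.png

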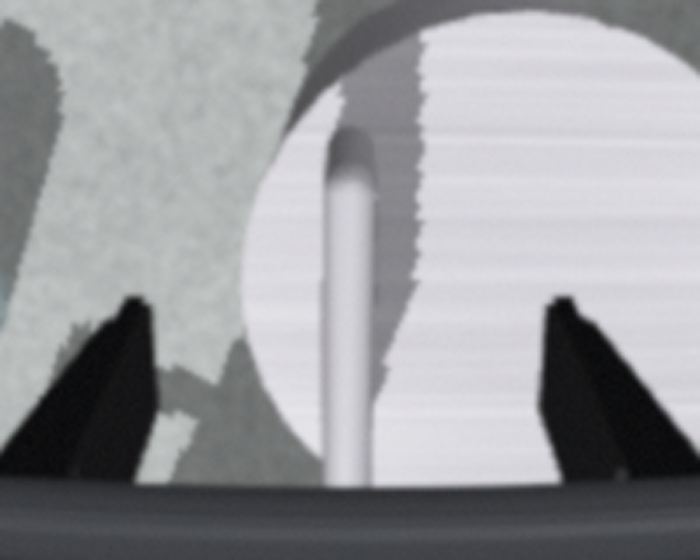

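Request:
drive_tool(commands=[{"dx":0,"dy":0,"dz":-15,"yaw":0},{"dx":0,"dy":0,"dz":0,"yaw":0}])

```text
t: 3.18
eef_pos: [478.5, 36.1, 136.0]
tcp_rot: [3.142, -0.0, 2.065]
ft_force: [-0.6, -0.6, 0.5]
opening: 0.524
```

Request:
drive_tool(commands=[{"dx":0,"dy":-3.4,"dz":-15,"yaw":0},{"dx":0,"dy":0,"dz":-16,"yaw":0},{"dx":0,"dy":0,"dz":0,"yaw":0}])

```text
t: 3.43
eef_pos: [478.4, 32.3, 104.7]
tcp_rot: [-3.141, -0.0, 2.064]
ft_force: [-0.3, -0.5, 0.5]
opening: 0.449
```

```bash
python3 - <<'E'
from h import *
s=env.state();print(s["eef_pos"],s["tcp_rot"],s["opening"],s["ft_force"])
im=env.read_camera("wrist")[:,:,::-1]; cv2.imwrite("pics/w3.png",im)
cv2.imwrite("pics/w3c.png",cv2.resize(im[140:300,220:420],None,fx=3.5,fy=3.5,interpolation=cv2.INTER_CUBIC))
E
```

```text
[478.37835103  32.25814414 104.68289941] [-3.14095766e+00 -4.75583195e-04  2.06429313e+00] 0.44899127507487646 [-0.25818571 -0.50408257  0.52467258]
```

View pics/w3c.png

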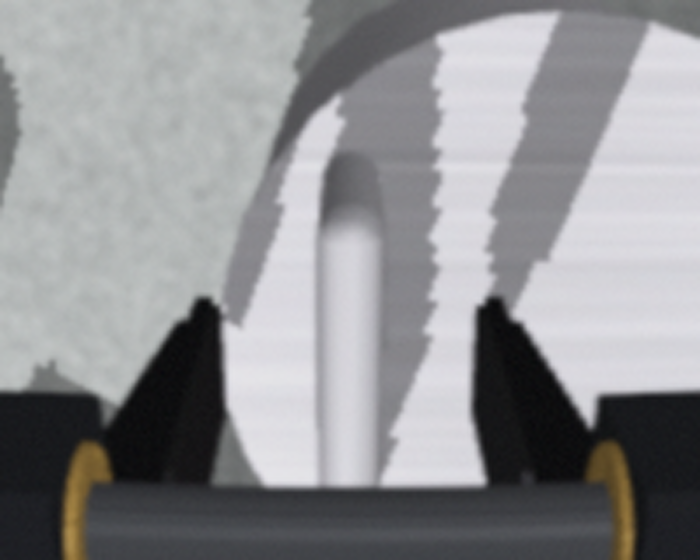

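The bar is centred between the fingers, at crop x about 349. Now I close on it.

Request:
drive_tool(commands=[{"dx":0,"dy":0,"dz":0,"yaw":0},{"dx":0,"dy":0,"dz":0,"yaw":0},{"dx":0,"dy":0,"dz":0,"yaw":0},{"dx":0,"dy":0,"dz":0,"yaw":0}], grip=0.09)

```text
t: 3.82
eef_pos: [479.0, 31.9, 105.5]
tcp_rot: [3.14, 0.001, 2.064]
ft_force: [-0.2, 0.9, 0.1]
opening: 0.228
```

Request:
drive_tool(commands=[{"dx":0,"dy":0,"dz":0,"yaw":0},{"dx":0,"dy":0,"dz":0,"yaw":0},{"dx":0,"dy":0,"dz":0,"yaw":0}])

```text
t: 4.07
eef_pos: [478.8, 31.9, 104.8]
tcp_rot: [3.141, 0.0, 2.064]
ft_force: [-0.7, 0.8, 3.8]
opening: 0.096
```

Request:
drive_tool(commands=[{"dx":0,"dy":0,"dz":0,"yaw":0},{"dx":0,"dy":0,"dz":2,"yaw":0},{"dx":0.5,"dy":0.3,"dz":2,"yaw":0},{"dx":0.5,"dy":0.3,"dz":2,"yaw":0},{"dx":0,"dy":0,"dz":0,"yaw":0}])

```text
t: 4.48
eef_pos: [479.9, 32.5, 110.9]
tcp_rot: [3.141, 0.0, 2.064]
ft_force: [0.0, 0.1, -1.6]
opening: 0.096
```

```bash
cat > look.py <<'E'
import sys
from h import *
k=sys.argv[1]
s=env.state();print({a:np.round(s[a],3) for a in ("t","eef_pos","tcp_rot","opening","ft_force","moment")})
im=env.read_camera("wrist")[:,:,::-1]; b=env.read_camera("scene")[:,:,::-1]
b=cv2.resize(b[120:250,280:480],(600,390),interpolation=cv2.INTER_CUBIC)
cv2.imwrite(f"pics/{k}.png",np.vstack([cv2.resize(im[120:320,170:470],(300,200)),b[:, :300]]) if 0 else b)
cv2.imwrite(f"pics/{k}w.png",cv2.resize(im[100:320,150:490],None,fx=2,fy=2,interpolation=cv2.INTER_CUBIC))
E
python3 look.py l1
```

```text
{'t': np.float64(4.483), 'eef_pos': array([479.9  ,  32.459, 110.923]), 'tcp_rot': array([3.141, 0.   , 2.064]), 'opening': np.float64(0.096), 'ft_force': array([ 0.04 ,  0.076, -1.581]), 'moment': array([-0.074,  0.126,  0.02 ])}
```

View pics/l1.png

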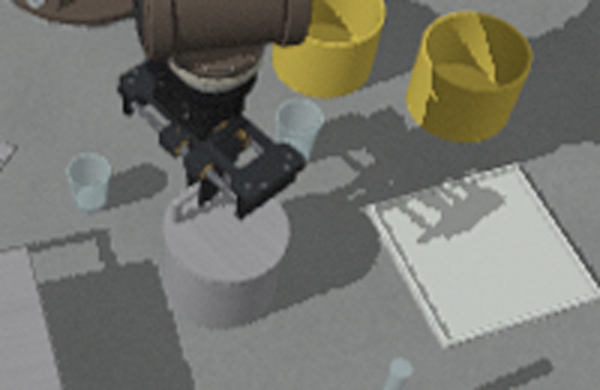

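View pics/l1w.png

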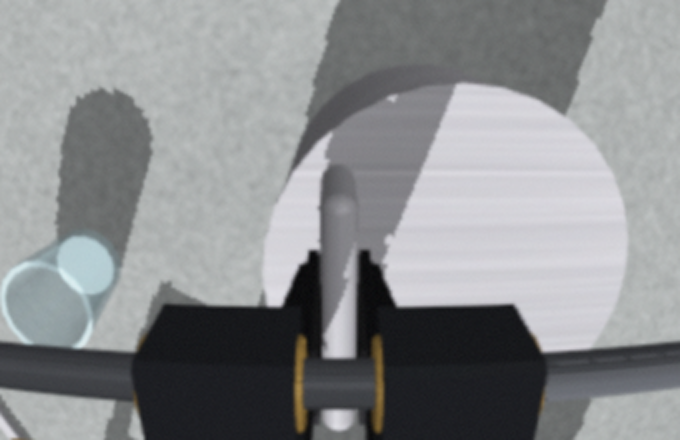

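```bash
cat > tilt.py <<'E'
import sys
from h import *
def projw(P,c):
    K,R,t=c; q=P@R.T+t; r=np.arctan2(np.hypot(q[:,0],q[:,1]),q[:,2]); n=np.hypot(q[:,0],q[:,1])
    return np.c_[K[0,2]+K[0,0]*r*q[:,0]/n, K[1,2]+K[1,1]*r*q[:,1]/n]
def circ(bar,yaw,th,R=62,lx=0,ly=0):
    a=np.linspace(0,2*np.pi,720,endpoint=False)
    x=38+lx+R*np.cos(a); y=ly+R*np.sin(a); z=np.full_like(a,-30.)
    X=x*np.cos(th)+z*np.sin(th); Z=-x*np.sin(th)+z*np.cos(th)
    return np.c_[bar[0]+X*np.cos(yaw)-y*np.sin(yaw),bar[1]+X*np.sin(yaw)+y*np.cos(yaw),bar[2]+Z]
if __name__=="__main__":
    s=env.state(); im=env.read_camera("wrist")[:,:,::-1]; c=cam("wrist")
    p=s["eef_pos"]; bar=np.array([p[0],p[1],p[2]+19]); yaw=s["tcp_rot"][2]-np.pi/2
    g=cv2.GaussianBlur(cv2.cvtColor(np.ascontiguousarray(im),cv2.COLOR_BGR2GRAY).astype(np.float32),(0,0),1)
    a=np.linspace(0,360,720,endpoint=False)
    best=[]
    for th in np.radians(np.arange(-6,22,.5)):
        for lx in (-1,0,1,2):
          for ly in (-6,-4,-2,0,2,4,6):
            for dz in (0,):
                i=projw(circ(bar,yaw,th,60.8,lx,ly),c); o=projw(circ(bar,yaw,th,63.2,lx,ly),c)
                sel=((a<75)|(a>320)|((a>75)&(a<110)))
                f=lambda u:cv2.remap(g,u[:,0].astype(np.float32)[None],u[:,1].astype(np.float32)[None],1)[0]
                d=(f(i)-f(o))[sel&(o[:,1]<255)]
                best.append((np.clip(d,-5,40).mean(),np.degrees(th),lx,ly))
    best.sort(reverse=True); print([tuple(np.round(b,1)) for b in best[:8]])
    for th in sorted(set(b[1] for b in best)):
        if th%1==0: print(round(th), round(max(b[0] for b in best if b[1]==th),1),end="; ")
    v=im.copy()
    for th,col in ((best[0][1],(0,255,0)),(0,(0,0,255))):
        for q in projw(circ(bar,yaw,np.radians(th),62,best[0][2],best[0][3]),c): cv2.circle(v,(int(round(q[0])),int(round(q[1]))),0,col,-1)
    cv2.imwrite(f"pics/{sys.argv[1]}.png",cv2.resize(v[100:320,200:490],None,fx=2.5,fy=2.5))
E
python3 tilt.py t1
```

```text
[(np.float64(28.6), np.float64(0.5), np.float64(-1.0), np.float64(-2.0)), (np.float64(28.3), np.float64(2.5), np.float64(2.0), np.float64(-4.0)), (np.float64(28.1), np.float64(1.5), np.float64(0.0), np.float64(-2.0)), (np.float64(28.0), np.float64(1.0), np.float64(-1.0), np.float64(-2.0)), (np.float64(28.0), np.float64(1.5), np.float64(1.0), np.float64(-4.0)), (np.float64(27.9), np.float64(1.0), np.float64(0.0), np.float64(-4.0)), (np.float64(27.8), np.float64(2.0), np.float64(1.0), np.float64(-4.0)), (np.float64(27.3), np.float64(1.0), np.float64(0.0), np.float64(-2.0))]
-5 13.6; -4 14.8; -2 19.0; -1 23.4; 0 27.2; 1 28.0; 2 27.8; 4 23.2; 5 19.4; 7 15.0; 8 13.7; 9 12.6; 10 11.4; 11 10.5; 13 9.4; 14 8.8; 16 7.3; 17 6.6; 18 5.9; 19 5.7; 20 5.5; 21 5.4;
```

View pics/t1.png

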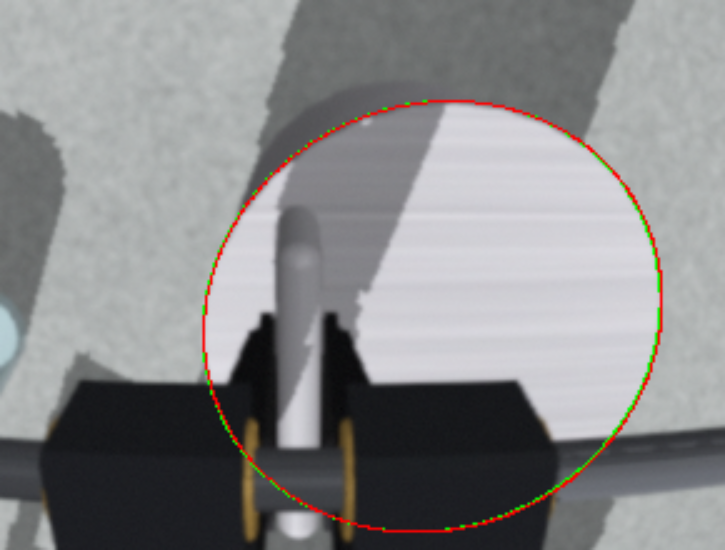

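Request:
drive_tool(commands=[{"dx":0,"dy":0,"dz":-1.5,"yaw":0},{"dx":0,"dy":0,"dz":0,"yaw":0}], grip=0.096)

```text
t: 4.8
eef_pos: [479.6, 32.4, 108.9]
tcp_rot: [-3.141, -0.0, 2.064]
ft_force: [-0.9, -0.2, -3.2]
opening: 0.099
```

```bash
python3 - <<'E'
from cell import env
s=env.state();print(s["ft_force"],s["moment"],s["opening"])
E
python3 tilt.py t2
```

```text
[-0.92068861 -0.21222832 -3.16890685] [-0.14883049  0.07949348 -0.02082154] 0.09938705440707103
[(np.float64(28.4), np.float64(0.5), np.float64(-1.0), np.float64(-2.0)), (np.float64(28.3), np.float64(1.0), np.float64(-1.0), np.float64(-2.0)), (np.float64(28.2), np.float64(2.5), np.float64(2.0), np.float64(-4.0)), (np.float64(28.1), np.float64(1.5), np.float64(0.0), np.float64(-2.0)), (np.float64(28.0), np.float64(2.0), np.float64(1.0), np.float64(-4.0)), (np.float64(27.8), np.float64(1.0), np.float64(0.0), np.float64(-4.0)), (np.float64(27.7), np.float64(1.5), np.float64(1.0), np.float64(-4.0)), (np.float64(27.2), np.float64(3.0), np.float64(2.0), np.float64(-4.0))]
-5 13.5; -4 14.4; -2 19.0; -1 23.2; 0 27.0; 1 28.3; 2 28.0; 4 23.8; 5 19.9; 7 15.1; 8 13.9; 9 12.8; 10 11.5; 11 10.5; 13 9.5; 14 8.9; 16 7.6; 17 6.9; 18 6.1; 19 5.6; 20 5.5; 21 5.4;
```

Request:
drive_tool(commands=[{"dx":0,"dy":0,"dz":0,"yaw":0},{"dx":0,"dy":0,"dz":0,"yaw":0}], grip=0.101)

```text
t: 5.02
eef_pos: [479.7, 32.4, 109.1]
tcp_rot: [3.142, -0.0, 2.064]
ft_force: [0.3, -0.3, -2.1]
opening: 0.103
```

```bash
python3 tilt.py t3
```

```text
[(np.float64(29.0), np.float64(2.0), np.float64(-1.0), np.float64(-2.0)), (np.float64(28.5), np.float64(3.0), np.float64(0.0), np.float64(-2.0)), (np.float64(28.2), np.float64(2.5), np.float64(0.0), np.float64(-2.0)), (np.float64(28.1), np.float64(2.5), np.float64(-1.0), np.float64(-2.0)), (np.float64(28.1), np.float64(3.5), np.float64(1.0), np.float64(-2.0)), (np.float64(27.5), np.float64(1.5), np.float64(-1.0), np.float64(-2.0)), (np.float64(27.5), np.float64(4.0), np.float64(2.0), np.float64(-4.0)), (np.float64(27.2), np.float64(3.0), np.float64(1.0), np.float64(-4.0))]
-5 12.0; -4 12.5; -2 15.3; -1 17.9; 0 21.1; 1 25.1; 2 29.0; 4 27.5; 5 25.3; 7 17.7; 8 15.8; 9 14.6; 10 13.3; 11 11.9; 13 9.8; 14 9.4; 16 8.4; 17 7.8; 18 7.1; 19 6.4; 20 5.7; 21 5.5;
```

Request:
drive_tool(commands=[{"dx":0,"dy":0,"dz":0,"yaw":0},{"dx":0,"dy":0,"dz":0,"yaw":0}], grip=0.104)

```text
t: 5.23
eef_pos: [479.7, 32.5, 109.2]
tcp_rot: [3.141, 0.0, 2.064]
ft_force: [0.8, 1.2, -1.0]
opening: 0.105
```

```bash
python3 tilt.py t4
```

```text
[(np.float64(28.8), np.float64(2.0), np.float64(-1.0), np.float64(-2.0)), (np.float64(28.5), np.float64(3.0), np.float64(0.0), np.float64(-2.0)), (np.float64(28.2), np.float64(2.5), np.float64(-1.0), np.float64(-2.0)), (np.float64(27.9), np.float64(3.5), np.float64(1.0), np.float64(-2.0)), (np.float64(27.7), np.float64(2.5), np.float64(0.0), np.float64(-2.0)), (np.float64(27.6), np.float64(4.0), np.float64(2.0), np.float64(-4.0)), (np.float64(27.2), np.float64(4.0), np.float64(1.0), np.float64(-2.0)), (np.float64(27.2), np.float64(3.0), np.float64(1.0), np.float64(-4.0))]
-5 11.9; -4 12.4; -2 15.1; -1 17.7; 0 21.0; 1 25.0; 2 28.8; 4 27.6; 5 25.5; 7 17.7; 8 15.8; 9 14.5; 10 13.3; 11 11.8; 13 9.9; 14 9.5; 16 8.5; 17 7.8; 18 7.1; 19 6.3; 20 5.6; 21 5.6;
```

Relaxing the grip to about 0.10 lets the lid pivot in the pads, and it now rests on its far edge. Next I arc it up about that edge.

Request:
drive_tool(commands=[{"dx":0.5,"dy":0.3,"dz":2,"yaw":0},{"dx":0.7,"dy":0.4,"dz":2,"yaw":0},{"dx":0.8,"dy":0.4,"dz":2,"yaw":0},{"dx":0.8,"dy":0.4,"dz":2,"yaw":0},{"dx":0,"dy":0,"dz":0,"yaw":0}], grip=0.101)

```text
t: 5.7
eef_pos: [482.9, 34.0, 117.6]
tcp_rot: [3.141, 0.0, 2.064]
ft_force: [-0.4, -1.4, -3.1]
opening: 0.107
```

```bash
python3 tilt.py t5
```

```text
[(np.float64(28.1), np.float64(7.5), np.float64(-1.0), np.float64(-2.0)), (np.float64(28.0), np.float64(8.0), np.float64(0.0), np.float64(-2.0)), (np.float64(27.7), np.float64(7.0), np.float64(-1.0), np.float64(-2.0)), (np.float64(27.4), np.float64(8.5), np.float64(1.0), np.float64(-2.0)), (np.float64(26.8), np.float64(9.0), np.float64(1.0), np.float64(-2.0)), (np.float64(26.7), np.float64(7.5), np.float64(0.0), np.float64(-2.0)), (np.float64(26.6), np.float64(8.5), np.float64(0.0), np.float64(-2.0)), (np.float64(26.5), np.float64(9.5), np.float64(2.0), np.float64(-2.0))]
-5 8.7; -4 8.6; -2 9.0; -1 9.6; 0 10.3; 1 11.0; 2 12.3; 4 15.3; 5 17.2; 7 27.7; 8 28.0; 9 26.8; 10 24.7; 11 20.1; 13 15.6; 14 14.1; 16 10.8; 17 9.3; 18 8.9; 19 8.5; 20 8.1; 21 7.6;
```

View pics/t5.png

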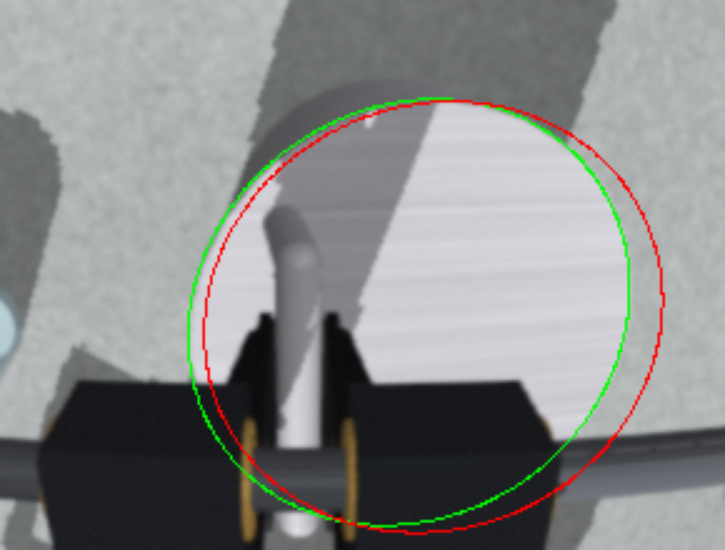

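Request:
drive_tool(commands=[{"dx":0.8,"dy":0.4,"dz":2,"yaw":0},{"dx":0.9,"dy":0.5,"dz":2,"yaw":0},{"dx":0.9,"dy":0.5,"dz":2.5,"yaw":0},{"dx":0,"dy":0,"dz":0,"yaw":0},{"dx":0,"dy":0,"dz":0,"yaw":0}])

```text
t: 6.17
eef_pos: [485.2, 35.4, 123.8]
tcp_rot: [3.141, 0.0, 2.064]
ft_force: [0.0, -0.9, -1.4]
opening: 0.099
```

```bash
python3 tilt.py t6; python3 look.py l6
```

```text
[(np.float64(26.5), np.float64(11.0), np.float64(-1.0), np.float64(-2.0)), (np.float64(26.1), np.float64(11.5), np.float64(0.0), np.float64(-2.0)), (np.float64(25.6), np.float64(12.0), np.float64(0.0), np.float64(-2.0)), (np.float64(25.6), np.float64(12.5), np.float64(1.0), np.float64(-2.0)), (np.float64(25.5), np.float64(12.0), np.float64(1.0), np.float64(-2.0)), (np.float64(25.3), np.float64(11.5), np.float64(-1.0), np.float64(-2.0)), (np.float64(25.2), np.float64(13.0), np.float64(2.0), np.float64(-2.0)), (np.float64(25.1), np.float64(10.5), np.float64(-1.0), np.float64(-2.0))]
-5 7.7; -4 7.9; -2 7.3; -1 7.2; 0 7.5; 1 8.2; 2 8.7; 4 9.9; 5 11.2; 7 13.6; 8 14.9; 9 17.3; 10 22.2; 11 26.5; 13 25.2; 14 21.3; 16 15.7; 17 14.1; 18 12.5; 19 10.7; 20 9.1; 21 8.4; {'t': np.float64(6.217), 'eef_pos': array([485.191,  35.375, 123.727]), 'tcp_rot': array([3.141, 0.   , 2.064]), 'opening': np.float64(0.098), 'ft_force': array([ 0.432,  0.197, -0.908]), 'moment': array([-0.05 , -0.082,  0.002])}
```

View pics/t6.png

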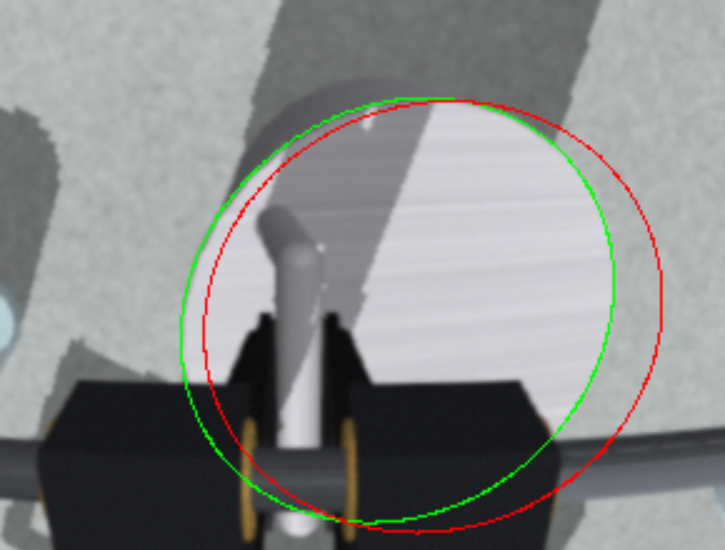

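View pics/l6.png

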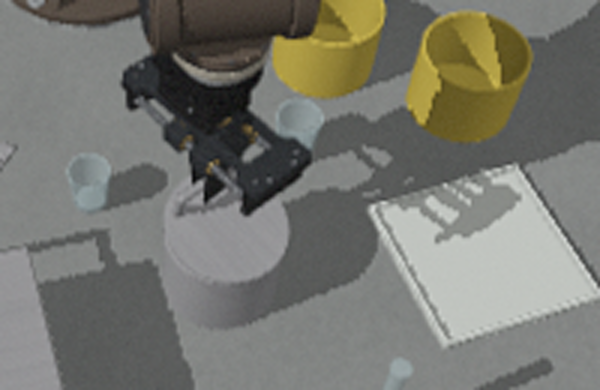

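Step 1 holds: tilt is about 11.5° and the far edge is on the rim. I now tighten the grip and lift off.

Request:
drive_tool(commands=[{"dx":0,"dy":0,"dz":0,"yaw":0},{"dx":0,"dy":0,"dz":0,"yaw":0},{"dx":0,"dy":0,"dz":8,"yaw":0},{"dx":0,"dy":0,"dz":15,"yaw":0},{"dx":0,"dy":0,"dz":17,"yaw":0}], grip=0)

```text
t: 6.73
eef_pos: [484.7, 35.4, 164.0]
tcp_rot: [-3.14, -0.001, 2.064]
ft_force: [0.5, 0.3, -2.4]
opening: 0.097
```

```bash
python3 tilt.py t7; python3 look.py l7
```

```text
[(np.float64(21.8), np.float64(10.5), np.float64(1.0), np.float64(-4.0)), (np.float64(21.8), np.float64(11.0), np.float64(2.0), np.float64(-4.0)), (np.float64(21.4), np.float64(10.0), np.float64(0.0), np.float64(-4.0)), (np.float64(21.3), np.float64(9.5), np.float64(0.0), np.float64(-4.0)), (np.float64(21.2), np.float64(9.0), np.float64(-1.0), np.float64(-4.0)), (np.float64(20.9), np.float64(10.0), np.float64(1.0), np.float64(-4.0)), (np.float64(20.8), np.float64(11.5), np.float64(2.0), np.float64(-4.0)), (np.float64(20.4), np.float64(9.5), np.float64(-1.0), np.float64(-4.0))]
-5 6.8; -4 7.2; -2 7.6; -1 7.6; 0 8.0; 1 8.7; 2 8.8; 4 9.1; 5 10.1; 7 13.8; 8 17.5; 9 21.2; 10 21.4; 11 21.8; 13 14.2; 14 12.5; 16 10.8; 17 10.9; 18 11.1; 19 11.3; 20 11.3; 21 11.4; {'t': np.float64(6.783), 'eef_pos': array([486.087,  35.325, 167.266]), 'tcp_rot': array([3.139e+00, 2.000e-03, 2.064e+00]), 'opening': np.float64(0.096), 'ft_force': array([ 1.44 , -0.186,  1.317]), 'moment': array([-0.091, -0.057, -0.003])}
```

View pics/l7.png

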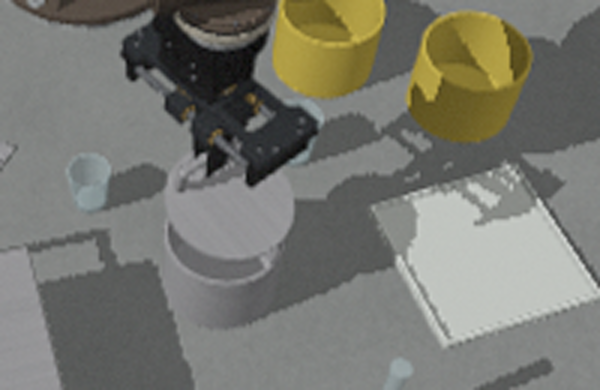

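The lid is clear of the canister, which is left open, and it keeps its tilt in the grip. Next I carry it to the tray.

Request:
drive_tool(commands=[{"dx":1,"dy":10,"dz":0,"yaw":0},{"dx":2,"dy":20,"dz":0,"yaw":0},{"dx":3,"dy":28,"dz":0,"yaw":0},{"dx":3,"dy":28,"dz":0,"yaw":0},{"dx":3,"dy":28,"dz":0,"yaw":0}])

```text
t: 7.3
eef_pos: [496.6, 151.0, 162.6]
tcp_rot: [-3.14, -0.001, 2.063]
ft_force: [0.8, 0.5, -1.2]
opening: 0.098
```

Request:
drive_tool(commands=[{"dx":3,"dy":28,"dz":0,"yaw":0},{"dx":3,"dy":28,"dz":0,"yaw":0},{"dx":3,"dy":28,"dz":0,"yaw":0},{"dx":3,"dy":28,"dz":0,"yaw":0},{"dx":3,"dy":26,"dz":0,"yaw":0}])

```text
t: 7.72
eef_pos: [511.3, 289.5, 162.3]
tcp_rot: [-3.14, -0.0, 2.064]
ft_force: [0.6, -0.5, -1.9]
opening: 0.094
```

Request:
drive_tool(commands=[{"dx":2,"dy":18,"dz":-5,"yaw":0},{"dx":1,"dy":9,"dz":-20,"yaw":0},{"dx":0,"dy":0,"dz":-25,"yaw":0},{"dx":0,"dy":0,"dz":-15,"yaw":0},{"dx":0,"dy":0,"dz":0,"yaw":0}])

```text
t: 8.13
eef_pos: [512.9, 314.3, 94.4]
tcp_rot: [-3.135, -0.0, 2.064]
ft_force: [-0.6, 0.4, -2.4]
opening: 0.097
```

```bash
python3 tilt.py t8; python3 look.py l8; python3 - <<'E'
from h import *
for q,z in [("tray",0)]:
    for n in ["scene","wrist"]:
        for r in env.place_of(q,n)[:2]: print(n,r["conf"],np.round(r["pixel"],1),np.round(onz(n,r["pixel"],z),1))
E
```

```text
[(np.float64(7.3), np.float64(-4.5), np.float64(-1.0), np.float64(-4.0)), (np.float64(7.3), np.float64(-4.0), np.float64(0.0), np.float64(-4.0)), (np.float64(7.2), np.float64(-2.5), np.float64(2.0), np.float64(-4.0)), (np.float64(7.2), np.float64(-3.0), np.float64(1.0), np.float64(-4.0)), (np.float64(7.1), np.float64(-4.0), np.float64(-1.0), np.float64(-4.0)), (np.float64(7.1), np.float64(-3.5), np.float64(0.0), np.float64(-4.0)), (np.float64(7.0), np.float64(-2.0), np.float64(2.0), np.float64(-4.0)), (np.float64(7.0), np.float64(-3.5), np.float64(1.0), np.float64(-4.0))]
-5 7.0; -4 7.3; -2 7.0; -1 5.2; 0 4.4; 1 4.2; 2 4.7; 4 4.8; 5 5.3; 7 5.6; 8 5.8; 9 5.8; 10 5.8; 11 5.5; 13 2.8; 14 0.7; 16 1.0; 17 1.3; 18 1.4; 19 1.3; 20 1.2; 21 1.1; {'t': np.float64(8.183), 'eef_pos': array([513.769, 314.481,  96.369]), 'tcp_rot': array([-3.137, -0.   ,  2.064]), 'opening': np.float64(0.096), 'ft_force': array([-0.484,  1.238, -1.618]), 'moment': array([-0.099,  0.094, -0.005])}
scene 0.78 [439.3 204.2] [538.9 324.1   0. ]
```

View pics/l8w.png

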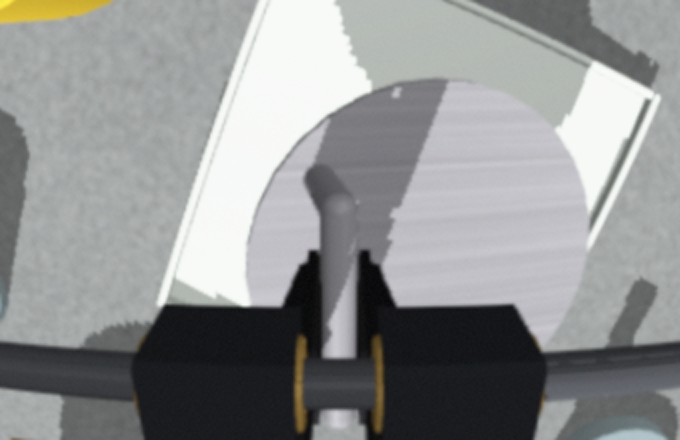

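View pics/l8.png

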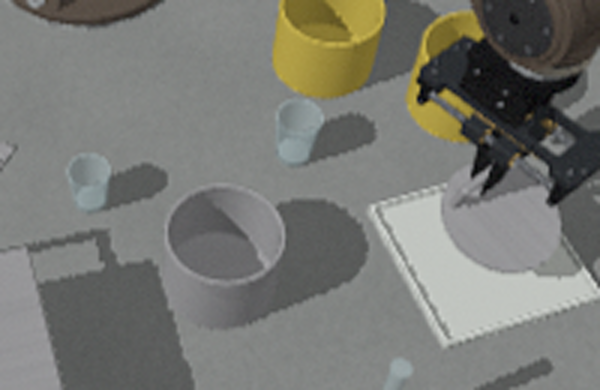

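```bash
python3 - <<'E'
from h import *
c=cam("wrist")
a=onz("wrist",(150+160/2,100+305/2),12,c);b=onz("wrist",(150+658/2,100+95/2),12,c);print(a,b,(a+b)/2,np.linalg.norm(a-b))
print(env.state()["eef_pos"])
E
```

```text
[465.44661622 226.47369578  12.        ] [621.47735775 427.17923276  12.        ] [543.46198699 326.82646427  12.        ] 254.22097646558788
[515.52823877 314.62204665  99.62407813]
```

Request:
drive_tool(commands=[{"dx":1,"dy":0,"dz":-15,"yaw":0},{"dx":0.5,"dy":0,"dz":-20,"yaw":0},{"dx":0,"dy":0,"dz":-12,"yaw":0},{"dx":0,"dy":0,"dz":-5,"yaw":0},{"dx":0,"dy":0,"dz":0,"yaw":0}])

```text
t: 8.8
eef_pos: [516.4, 314.2, 46.1]
tcp_rot: [-3.14, -0.0, 2.064]
ft_force: [-0.2, -0.6, -2.7]
opening: 0.097
```

Request:
drive_tool(commands=[{"dx":0,"dy":0,"dz":-2,"yaw":0},{"dx":0,"dy":0,"dz":-2,"yaw":0},{"dx":0,"dy":0,"dz":0,"yaw":0}])

```text
t: 9.05
eef_pos: [516.8, 314.4, 43.1]
tcp_rot: [3.141, 0.0, 2.064]
ft_force: [0.1, -0.3, -2.1]
opening: 0.094
```

Request:
drive_tool(commands=[{"dx":0,"dy":0,"dz":-2,"yaw":0},{"dx":0,"dy":0,"dz":0,"yaw":0},{"dx":0,"dy":0,"dz":0,"yaw":0}], grip=0.101)

```text
t: 9.3
eef_pos: [516.7, 314.4, 40.9]
tcp_rot: [3.141, 0.0, 2.064]
ft_force: [0.5, -0.7, -1.4]
opening: 0.102
```

Request:
drive_tool(commands=[{"dx":-1,"dy":-0.5,"dz":-2,"yaw":0},{"dx":-1,"dy":-0.5,"dz":-2,"yaw":0},{"dx":-1,"dy":-0.5,"dz":-2,"yaw":0},{"dx":-1,"dy":-0.5,"dz":-2,"yaw":0},{"dx":0,"dy":0,"dz":0,"yaw":0}])

```text
t: 9.72
eef_pos: [512.4, 312.2, 32.2]
tcp_rot: [-3.141, -0.0, 2.064]
ft_force: [-0.1, -0.1, 0.0]
opening: 0.102
```

```bash
python3 tilt.py t9; python3 look.py l9
```

```text
[(np.float64(7.5), np.float64(-4.5), np.float64(0.0), np.float64(-4.0)), (np.float64(7.5), np.float64(-5.0), np.float64(-1.0), np.float64(-4.0)), (np.float64(7.4), np.float64(-3.0), np.float64(2.0), np.float64(-4.0)), (np.float64(7.4), np.float64(-4.0), np.float64(1.0), np.float64(-4.0)), (np.float64(7.3), np.float64(-5.5), np.float64(-1.0), np.float64(-4.0)), (np.float64(7.3), np.float64(-3.5), np.float64(1.0), np.float64(-4.0)), (np.float64(7.2), np.float64(-3.5), np.float64(2.0), np.float64(-4.0)), (np.float64(7.2), np.float64(-4.0), np.float64(0.0), np.float64(-4.0))]
-5 7.5; -4 7.4; -2 6.3; -1 4.9; 0 3.9; 1 4.0; 2 4.4; 4 4.2; 5 4.0; 7 4.5; 8 3.1; 9 2.7; 10 2.0; 11 1.6; 13 1.0; 14 0.9; 16 0.9; 17 0.8; 18 0.7; 19 0.6; 20 0.5; 21 0.5; {'t': np.float64(9.767), 'eef_pos': array([512.471, 312.264,  32.414]), 'tcp_rot': array([-3.141, -0.   ,  2.064]), 'opening': np.float64(0.1), 'ft_force': array([-0.342,  0.28 , -0.454]), 'moment': array([-0.099,  0.086, -0.014])}
```

View pics/t9.png

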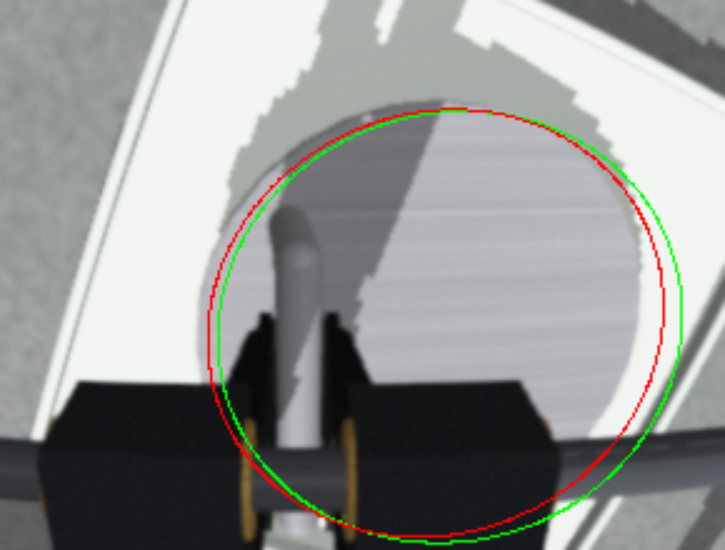

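View pics/l9.png

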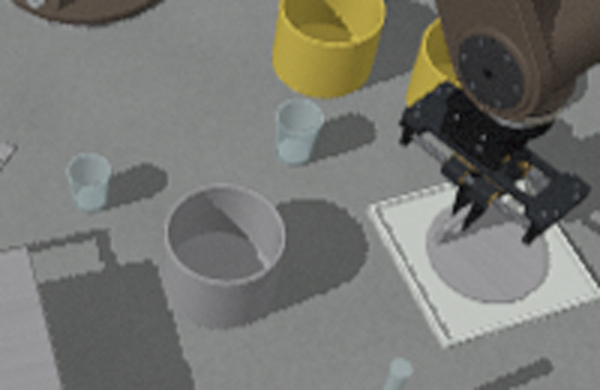

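The tilt is shrinking as the lid pivots on its far edge in the tray. I keep going down along the arc.

Request:
drive_tool(commands=[{"dx":-1,"dy":-0.5,"dz":-2,"yaw":0},{"dx":-1,"dy":-0.5,"dz":-2,"yaw":0},{"dx":-0.8,"dy":-0.4,"dz":-2,"yaw":0},{"dx":-0.8,"dy":-0.4,"dz":-1.5,"yaw":0},{"dx":0,"dy":0,"dz":0,"yaw":0}])

```text
t: 10.28
eef_pos: [509.0, 310.5, 24.9]
tcp_rot: [3.141, -0.0, 2.064]
ft_force: [0.8, 0.6, -1.4]
opening: 0.1
```

Request:
drive_tool(commands=[{"dx":0,"dy":0,"dz":-1,"yaw":0},{"dx":0,"dy":0,"dz":0,"yaw":0}])

```text
t: 10.45
eef_pos: [509.0, 310.5, 24.5]
tcp_rot: [3.142, 0.0, 2.064]
ft_force: [-0.4, -0.3, 3.4]
opening: 0.098
```

```bash
sed -i 's/d=(f(i)-f(o))/d=(f(i)-f(o))*(-1 if len(sys.argv)>2 else 1)/' tilt.py; python3 tilt.py t10 inv
```

```text
Traceback (most recent call last):
  File "tilt.py", line 24, in <module>
    d=(f(i)-f(o))*(-1 if len(sys.argv)>2 else 1)[sel&(o[:,1]<255)]
                  ~~~~~~~~~~~~~~~~~~~~~~~~~~~~~~^^^^^^^^^^^^^^^^^^
TypeError: 'int' object is not subscriptable
```

```bash
sed -i 's/d=(f(i)-f(o))\*(-1 if len(sys.argv)>2 else 1)/d=((f(i)-f(o))*(-1 if len(sys.argv)>2 else 1))/' tilt.py; python3 tilt.py t10 inv
```

```text
[(np.float64(24.9), np.float64(2.0), np.float64(2.0), np.float64(6.0)), (np.float64(24.6), np.float64(1.5), np.float64(2.0), np.float64(6.0)), (np.float64(24.3), np.float64(1.0), np.float64(1.0), np.float64(6.0)), (np.float64(24.2), np.float64(1.5), np.float64(1.0), np.float64(6.0)), (np.float64(24.0), np.float64(0.5), np.float64(0.0), np.float64(6.0)), (np.float64(24.0), np.float64(2.5), np.float64(2.0), np.float64(6.0)), (np.float64(23.4), np.float64(0.0), np.float64(0.0), np.float64(6.0)), (np.float64(23.4), np.float64(0.0), np.float64(-1.0), np.float64(6.0))]
-5 10.7; -4 11.9; -2 17.5; -1 22.2; 0 23.4; 1 24.3; 2 24.9; 4 12.9; 5 5.8; 7 4.4; 8 4.9; 9 5.3; 10 5.6; 11 5.9; 13 5.9; 14 5.9; 16 5.8; 17 5.7; 18 5.4; 19 5.1; 20 5.2; 21 5.4;
```

View pics/t10.png

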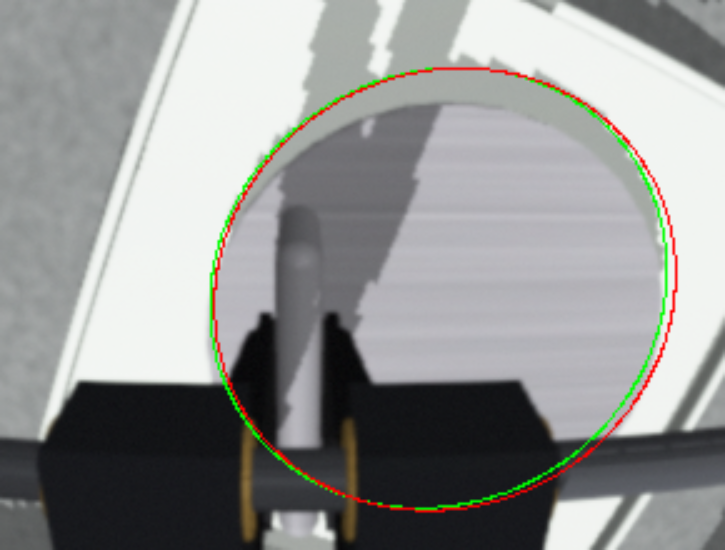

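The lid lies nearly flat on the floor. I release it and back off upward.

Request:
drive_tool(commands=[{"dx":0,"dy":0,"dz":0,"yaw":0},{"dx":0,"dy":0,"dz":0,"yaw":0},{"dx":0,"dy":0,"dz":0,"yaw":0},{"dx":0,"dy":0,"dz":0,"yaw":0},{"dx":0,"dy":0,"dz":0,"yaw":0}], grip=0.4)

```text
t: 10.97
eef_pos: [509.0, 310.6, 24.0]
tcp_rot: [-3.142, 0.0, 2.064]
ft_force: [0.8, -1.1, -1.0]
opening: 0.377
```

Request:
drive_tool(commands=[{"dx":0,"dy":0,"dz":5,"yaw":0},{"dx":0,"dy":0,"dz":15,"yaw":0},{"dx":0,"dy":0,"dz":30,"yaw":0},{"dx":0,"dy":0,"dz":40,"yaw":0},{"dx":-5,"dy":-10,"dz":40,"yaw":0}])

```text
t: 11.38
eef_pos: [504.1, 301.2, 155.5]
tcp_rot: [-3.141, -0.0, 2.064]
ft_force: [0.3, -0.2, 0.3]
opening: 0.403
```

Request:
drive_tool(commands=[{"dx":-10,"dy":-30,"dz":25,"yaw":0},{"dx":-10,"dy":-35,"dz":10,"yaw":0},{"dx":-10,"dy":-35,"dz":0,"yaw":0},{"dx":-10,"dy":-35,"dz":0,"yaw":0},{"dx":-10,"dy":-35,"dz":0,"yaw":0}])

```text
t: 11.8
eef_pos: [453.2, 129.2, 189.9]
tcp_rot: [3.14, 0.0, 2.064]
ft_force: [1.9, -0.2, 0.3]
opening: 0.404
```

```bash
python3 look.py l11; python3 - <<'E'
from h import *
a=env.read_camera("top")[:,:,::-1]; cv2.imwrite("pics/top11.png",a)
for q,z in [("lid_center",9),("lid_bar",43),("lid_far",9),("cover_handle",105),("cover_hinge",100)]:
    for n in ["scene","top"]:
        for r in env.place_of(q,n)[:3]: print(q,n,np.round(r["conf"],2),np.round(r["pixel"],1),np.round(onz(n,r["pixel"],z),1))
cv2.imwrite("pics/top11c.png",cv2.resize(a[120:260,140:440],(750,350),interpolation=cv2.INTER_CUBIC))
E
```

```text
{'t': np.float64(11.8), 'eef_pos': array([453.207, 129.244, 189.877]), 'tcp_rot': array([3.14 , 0.   , 2.064]), 'opening': np.float64(0.404), 'ft_force': array([ 1.873, -0.163,  0.282]), 'moment': array([-0.101, -0.024,  0.063])}
lid_center scene 0.71 [439.5 205. ] [546.8 319.3   9. ]
lid_center scene 0.59 [203.  175.9] [ 275.1 -414.6    9. ]
lid_center scene 0.49 [456.7 214.3] [590.2 358.7   9. ]
lid_center top 0.91 [180.  193.5] [538.  334.5   9. ]
lid_center top 0.73 [420.4 293.3] [ 263.1 -388.5    9. ]
lid_bar scene 0.87 [208.5 160.8] [ 242.6 -386.4   43. ]
lid_bar scene 0.79 [432.7 191.1] [512.4 301.1  43. ]
lid_bar top 0.8 [186.4 201.5] [510.2 303.9  43. ]
lid_bar top 0.57 [424.6 303.4] [ 237.6 -391.8   43. ]
lid_far scene 0.79 [451.9 213.4] [584.1 345.4   9. ]
lid_far scene 0.78 [203.2 190.4] [ 335.9 -415.3    9. ]
lid_far scene 0.32 [176.7 225. ] [ 451.5 -498.9    9. ]
lid_far top 0.68 [430.4 270.1] [ 331.4 -418.4    9. ]
lid_far top 0.58 [173.6 175.1] [593.5 357.5   9. ]
lid_far top 0.39 [456.3 231.8] [ 447.  -496.9    9. ]
cover_handle scene 0.71 [257.2 199.7] [ 475.1 -237.2  105. ]
cover_handle top 0.95 [377.4 222.7] [ 459.1 -245.1  105. ]
cover_hinge scene 0.66 [268.1 273.3] [ 705.1 -233.5  100. ]
cover_hinge top 0.72 [373.6 138.4] [ 700.5 -232.6  100. ]
```

View pics/l11.png

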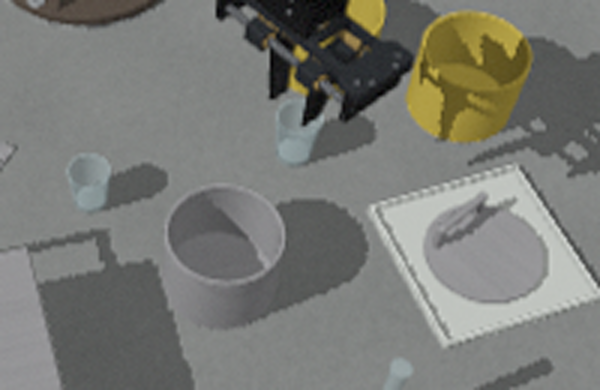

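View pics/top11c.png

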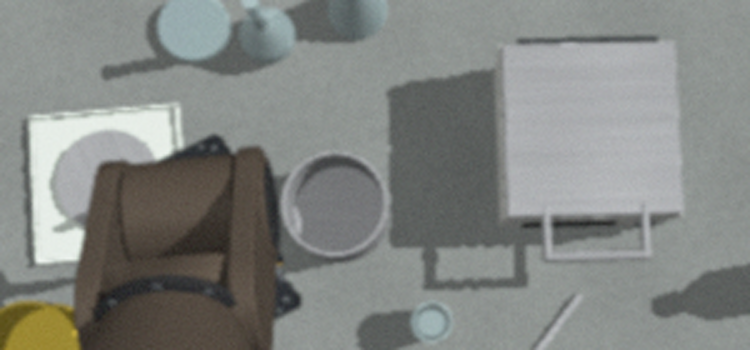

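```bash
python3 - <<'E'
from h import *
T=lambda x,y:(140+x/2.5,120+y/2.5)
def ang(a,b): d=a-b; return np.degrees(np.arctan2(d[1],d[0]))-90
for nm,p,q,z in [("bar",(547,258),(650,254),105),("front",(500,217),(683,213),103),("back",(498,44),(677,43),103)]:
    a,b=onz("top",T(*p),z),onz("top",T(*q),z); print(nm,a,b,(a+b)/2,ang(a,b),np.linalg.norm(a-b))
E
```

```text
bar [ 456.20091876 -193.5036288   105.        ] [ 463.98212985 -307.93647024  105.        ] [ 460.09152431 -250.72004952  105.        ] 3.8900136967745595 114.69708996418956
front [ 500.65368277 -140.5636626   103.        ] [ 511.22294421 -345.19513387  103.        ] [ 505.93831349 -242.87939823  103.        ] 2.9567124938362923 204.90424183107203
back [ 698.84500498 -134.15041547  103.        ] [ 706.55630987 -338.46910742  103.        ] [ 702.70065743 -236.30976144  103.        ] 2.161405874688228 204.46415848101006
```

Request:
drive_tool(commands=[{"dx":-3,"dy":-36,"dz":0,"yaw":-5},{"dx":-3,"dy":-36,"dz":0,"yaw":-5},{"dx":-3,"dy":-36,"dz":0,"yaw":-5},{"dx":0,"dy":-36,"dz":0,"yaw":-5},{"dx":0,"dy":-36,"dz":0,"yaw":-5}])

```text
t: 12.87
eef_pos: [444.7, -50.8, 189.3]
tcp_rot: [3.141, 0.0, 1.624]
ft_force: [0.5, 0.1, 0.2]
opening: 0.4
```

Request:
drive_tool(commands=[{"dx":0,"dy":-36,"dz":0,"yaw":0},{"dx":0,"dy":-36,"dz":0,"yaw":0},{"dx":0,"dy":-36,"dz":0,"yaw":0},{"dx":0,"dy":-36,"dz":0,"yaw":0},{"dx":0,"dy":-25,"dz":0,"yaw":0}])

```text
t: 13.28
eef_pos: [445.0, -221.2, 189.1]
tcp_rot: [3.141, 0.0, 1.627]
ft_force: [0.2, -0.6, -0.6]
opening: 0.399
```

Request:
drive_tool(commands=[{"dx":0,"dy":-10,"dz":0,"yaw":0},{"dx":0,"dy":0,"dz":0,"yaw":0}])

```text
t: 13.45
eef_pos: [445.0, -230.0, 188.9]
tcp_rot: [-3.142, -0.0, 1.625]
ft_force: [0.1, 0.3, -1.1]
opening: 0.401
```

```bash
python3 - <<'E'
from h import *
s=env.state();print(s["eef_pos"],s["tcp_rot"],s["opening"])
im=env.read_camera("wrist")[:,:,::-1]; cv2.imwrite("pics/w12.png",im)
for r in env.place_of("cover_handle","wrist")[:2]: print(r["conf"],np.round(r["pixel"],1),np.round(onz("wrist",r["pixel"],105),1))
E
```

```text
[ 445.01663769 -229.98720007  188.86297262] [-3.14154038e+00 -2.25580574e-05  1.62509707e+00] 0.4005552456344019
0.92 [337.9 221.4] [ 462.1 -246.5  105. ]
```

View pics/w12.png

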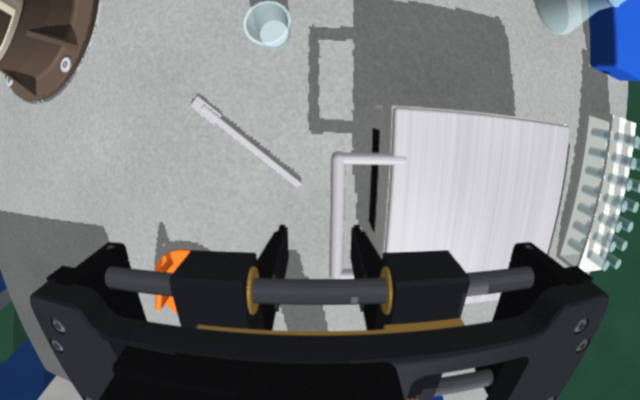

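```bash
python3 - <<'E'
from h import *
im=cv2.imread("pics/w12.png"); cv2.imwrite("pics/w12c.png",cv2.resize(im[140:300,260:420],None,fx=3.7,fy=3.7,interpolation=cv2.INTER_CUBIC))
a,b=onz("wrist",(338.3,156),106),onz("wrist",(340.5,271),106)
d=a-b; print(a,b,(a+b)/2,np.linalg.norm(d),np.degrees(np.arctan2(d[1],d[0]))-90)
E
```

```text
[ 458.15357475 -188.4165859   106.        ] [ 468.55342722 -296.19100121  106.        ] [ 463.35350098 -242.30379355  106.        ] 108.27502725810403 5.5117759526397805
```

View pics/w12c.png

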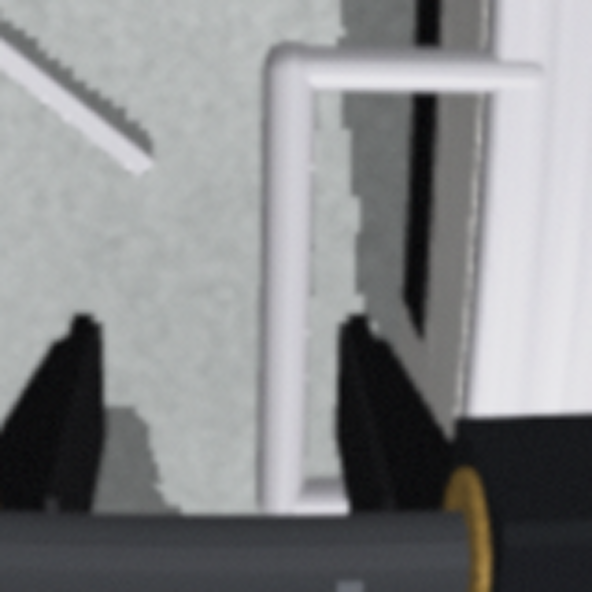

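```bash
python3 - <<'E'
from h import *
P=lambda x,y:(260+x/3.7,140+y/3.7)
a,b=onz("wrist",P(288,70),106),onz("wrist",P(281,500),106)
d=a-b; print(a,b,(a+b)/2,np.linalg.norm(d),np.degrees(np.arctan2(d[1],d[0]))-90)
E
```

```text
[ 457.94058506 -190.89408437  106.        ] [ 464.62935119 -300.96310104  106.        ] [ 461.28496812 -245.9285927   106.        ] 110.27206365328388 3.477521439178858
```

Request:
drive_tool(commands=[{"dx":8,"dy":-8,"dz":-10,"yaw":0},{"dx":8,"dy":-8,"dz":-15,"yaw":0},{"dx":0,"dy":0,"dz":-20,"yaw":0},{"dx":0,"dy":0,"dz":-15,"yaw":0},{"dx":0,"dy":0,"dz":0,"yaw":0}])

```text
t: 13.97
eef_pos: [460.3, -242.1, 126.9]
tcp_rot: [-3.138, -0.003, 1.629]
ft_force: [0.9, 1.3, -0.4]
opening: 0.397
```

```bash
python3 - <<'E'
from h import *
s=env.state();print(s["eef_pos"],s["tcp_rot"],s["opening"])
im=env.read_camera("wrist")[:,:,::-1]
cv2.imwrite("pics/w13c.png",cv2.resize(im[140:300,240:400],None,fx=3.7,fy=3.7,interpolation=cv2.INTER_CUBIC))
E
```

```text
[ 460.27947222 -242.0550188   126.92055098] [-3.13826464e+00 -2.86364950e-03  1.62924579e+00] 0.3973548239692617
```

View pics/w13c.png

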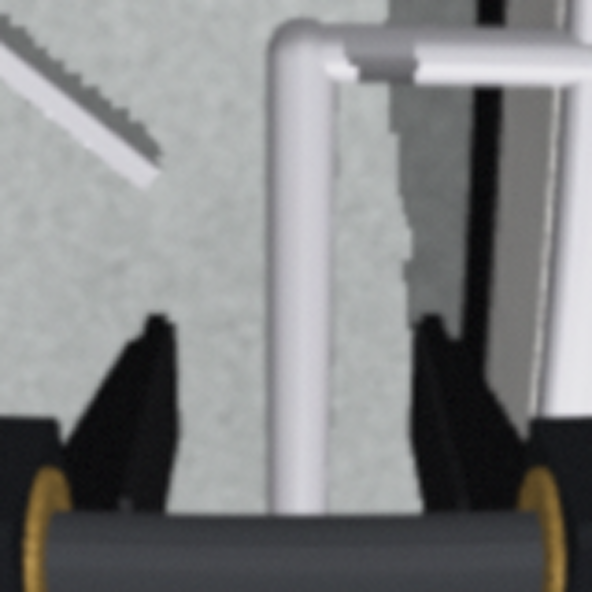

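Request:
drive_tool(commands=[{"dx":0,"dy":-2,"dz":-18,"yaw":0},{"dx":0,"dy":0,"dz":-16,"yaw":0},{"dx":0,"dy":0,"dz":-8,"yaw":0},{"dx":0,"dy":0,"dz":0,"yaw":0}])

```text
t: 14.35
eef_pos: [460.9, -245.6, 86.8]
tcp_rot: [-3.141, -0.001, 1.628]
ft_force: [-0.2, -0.3, 0.4]
opening: 0.4
```

Request:
drive_tool(commands=[{"dx":0,"dy":0,"dz":0,"yaw":0},{"dx":0,"dy":0,"dz":0,"yaw":0},{"dx":0,"dy":0,"dz":0,"yaw":0},{"dx":0,"dy":0,"dz":0,"yaw":0},{"dx":0,"dy":0,"dz":0,"yaw":0}], grip=0)

```text
t: 14.77
eef_pos: [461.4, -246.6, 87.7]
tcp_rot: [3.14, 0.001, 1.627]
ft_force: [-0.1, 2.1, 3.0]
opening: 0.112
```

Request:
drive_tool(commands=[{"dx":0,"dy":0,"dz":0,"yaw":0},{"dx":0,"dy":0,"dz":0,"yaw":0},{"dx":0,"dy":0,"dz":0,"yaw":0}])

```text
t: 15.02
eef_pos: [461.4, -246.6, 87.7]
tcp_rot: [3.141, 0.001, 1.627]
ft_force: [1.1, 2.3, 6.7]
opening: 0.112
```

```bash
python3 - <<'E'
from h import *
s=env.state();print(s["eef_pos"],s["tcp_rot"],s["opening"],s["ft_force"],s["moment"])
im=env.read_camera("wrist")[:,:,::-1]
cv2.imwrite("pics/w14c.png",cv2.resize(im[140:300,240:400],None,fx=3.7,fy=3.7,interpolation=cv2.INTER_CUBIC))
E
```

```text
[ 461.3851073  -246.57658106   87.68496502] [3.14053127e+00 5.37952029e-04 1.62724619e+00] 0.1119985601561999 [1.05593581 2.34709195 6.71050244] [ 0.17383134 -0.06807442 -0.02064234]
```

View pics/w14c.png

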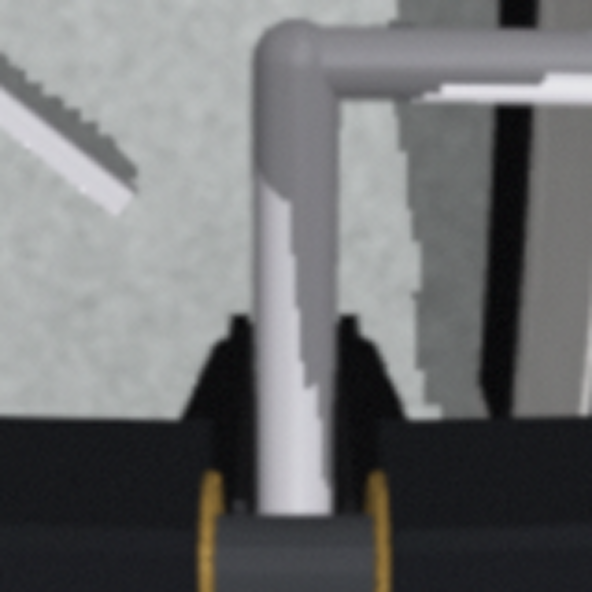

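```bash
python3 - <<'E'
import numpy as np
y=np.radians(3.4)
f=lambda t:np.array([-245*np.cos(t)+5*np.sin(t),245*np.sin(t)+5*np.cos(t)])
for t in np.arange(2.5,50.1,2.5):
    d=f(np.radians(t))-f(np.radians(t-2.5)); print(t,np.round([d[0]*np.cos(y),d[0]*np.sin(y),d[1]],2))
E
```

```text
2.5 [ 0.45  0.03 10.68]
5.0 [ 0.92  0.05 10.65]
7.5 [ 1.38  0.08 10.6 ]
10.0 [ 1.84  0.11 10.53]
12.5 [ 2.3   0.14 10.44]
15.0 [ 2.75  0.16 10.33]
17.5 [ 3.19  0.19 10.2 ]
20.0 [ 3.64  0.22 10.05]
22.5 [4.07 0.24 9.88]
25.0 [4.5  0.27 9.7 ]
27.5 [4.91 0.29 9.49]
30.0 [5.32 0.32 9.27]
32.5 [5.72 0.34 9.03]
35.0 [6.11 0.36 8.77]
37.5 [6.49 0.39 8.49]
40.0 [6.85 0.41 8.2 ]
42.5 [7.2  0.43 7.89]
45.0 [7.54 0.45 7.57]
47.5 [7.86 0.47 7.23]
50.0 [8.17 0.49 6.88]
```

Request:
drive_tool(commands=[{"dx":0.2,"dy":0,"dz":5,"yaw":0},{"dx":0.5,"dy":0,"dz":8,"yaw":0},{"dx":1,"dy":0.1,"dz":10,"yaw":0},{"dx":1.1,"dy":0.1,"dz":9,"yaw":0},{"dx":0,"dy":0,"dz":0,"yaw":0}])

```text
t: 15.48
eef_pos: [464.3, -246.5, 121.0]
tcp_rot: [3.14, 0.001, 1.628]
ft_force: [2.4, -1.2, -3.6]
opening: 0.116
```

```bash
python3 - <<'E'
from h import *
s=env.state();print(s["eef_pos"],s["tcp_rot"],s["opening"],s["ft_force"],s["moment"])
im=env.read_camera("scene")[:,:,::-1]
cv2.imwrite("pics/s15.png",cv2.resize(im[120:320,180:480],None,fx=2.6,fy=2.6,interpolation=cv2.INTER_CUBIC))
E
```

```text
[ 464.27812416 -246.45084742  120.99599527] [3.14021263e+00 1.11969763e-03 1.62751696e+00] 0.11616328501725581 [ 2.42678762 -1.226184   -3.64601893] [-0.32463332 -0.27266028 -0.04874069]
```

View pics/s15.png

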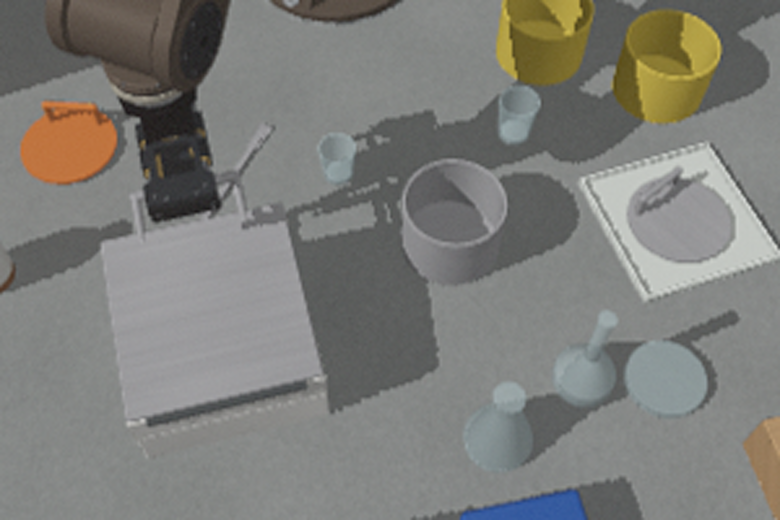

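The cover is up about 8° and the handle is firmly held. I continue along the arc.

Request:
drive_tool(commands=[{"dx":1.8,"dy":0.1,"dz":10.5,"yaw":0},{"dx":2.3,"dy":0.1,"dz":10.4,"yaw":0},{"dx":2.8,"dy":0.2,"dz":10.3,"yaw":0},{"dx":3.2,"dy":0.2,"dz":10.2,"yaw":0},{"dx":3.6,"dy":0.2,"dz":10,"yaw":0}])

```text
t: 15.95
eef_pos: [477.1, -245.7, 170.6]
tcp_rot: [-3.14, 0.0, 1.628]
ft_force: [0.8, -4.5, -3.9]
opening: 0.119
```

Request:
drive_tool(commands=[{"dx":4.1,"dy":0.2,"dz":9.9,"yaw":0},{"dx":4.5,"dy":0.3,"dz":9.7,"yaw":0},{"dx":4.9,"dy":0.3,"dz":9.5,"yaw":0},{"dx":5.3,"dy":0.3,"dz":9.3,"yaw":0},{"dx":5.7,"dy":0.3,"dz":9,"yaw":0}])

```text
t: 16.37
eef_pos: [500.3, -244.4, 218.0]
tcp_rot: [-3.137, -0.0, 1.628]
ft_force: [-8.0, -6.8, 0.7]
opening: 0.119
```

```bash
python3 - <<'E'
from h import *
s=env.state();print(s["eef_pos"],s["tcp_rot"],s["opening"],s["ft_force"],s["moment"])
E
```

```text
[ 500.31396879 -244.44586836  218.03174761] [-3.13734642e+00 -2.88629204e-05  1.62766863e+00] 0.11868297499952593 [-8.03335446 -6.75078945  0.70867621] [-1.04708019e+00  1.58612136e+00 -7.19994641e-04]
```

Request:
drive_tool(commands=[{"dx":5.9,"dy":0,"dz":8.8,"yaw":0},{"dx":6.2,"dy":0,"dz":8.5,"yaw":0},{"dx":6.5,"dy":0,"dz":8.2,"yaw":0},{"dx":6.9,"dy":0,"dz":7.9,"yaw":0},{"dx":0,"dy":0,"dz":0,"yaw":0}])

```text
t: 16.78
eef_pos: [526.2, -243.3, 252.4]
tcp_rot: [-3.138, -0.002, 1.628]
ft_force: [-13.3, 2.7, 7.3]
opening: 0.118
```

```bash
cat > look2.py <<'E'
import sys
from h import *
k=sys.argv[1]
s=env.state();print({a:np.round(s[a],3) for a in ("t","eef_pos","tcp_rot","opening","ft_force","moment","qvel")})
im=env.read_camera("scene")[:,:,::-1]; t=env.read_camera("top")[:,:,::-1];w=env.read_camera("wrist")[:,:,::-1]
cv2.imwrite(f"pics/{k}s.png",cv2.resize(im[120:320,180:480],None,fx=2.6,fy=2.6,interpolation=cv2.INTER_CUBIC))
cv2.imwrite(f"pics/{k}t.png",t); cv2.imwrite(f"pics/{k}w.png",w)
E
python3 look2.py k16
```

```text
{'t': np.float64(16.783), 'eef_pos': array([ 526.208, -243.291,  252.444]), 'tcp_rot': array([-3.138e+00, -2.000e-03,  1.628e+00]), 'opening': np.float64(0.118), 'ft_force': array([-13.347,   2.677,   7.327]), 'moment': array([ 0.368,  2.399, -0.079]), 'qvel': array([-0.008,  0.   ,  0.043, -0.012, -0.032, -0.01 ])}
```

View pics/k16s.png

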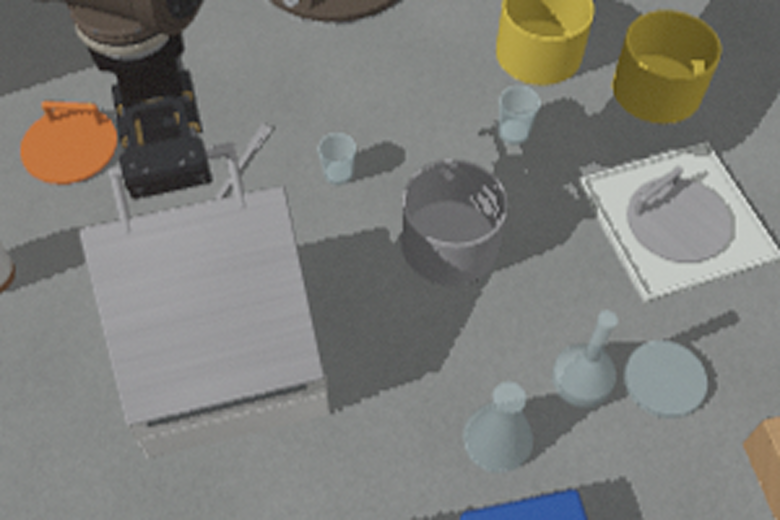

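View pics/k16w.png

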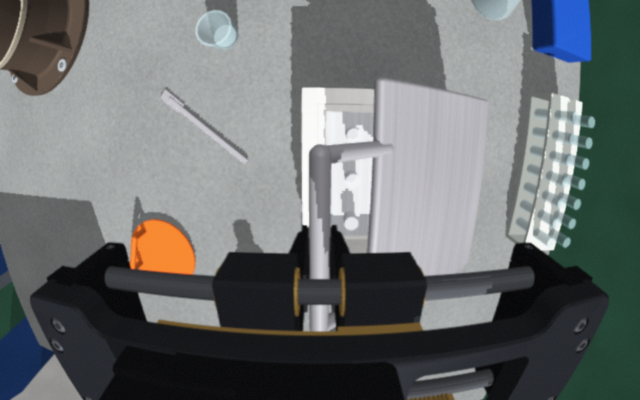

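```bash
cat > ang.py <<'E'
import sys
from h import *
k=sys.argv[1]
s=env.state(); p=s["eef_pos"]
# known grip line: bar at tcp+19 ; model about hinge
yaw=np.radians(3.2); ex=np.array([np.cos(yaw),np.sin(yaw),0]); ey=np.array([-np.sin(yaw),np.cos(yaw),0]); ez=np.array([0,0,1.])
hb=np.array([461.3,-246,105]); H=hb+245*ex-5*ez
def pt(u,v,w,t): # u from hinge to front, v along y, w normal
    return H+(-u*np.cos(t)+w*np.sin(t))*ex+(u*np.sin(t)+w*np.cos(t))*ez+v*ey
s_im=cv2.imread(f"pics/{k}full.png") if 0 else None
for n in sys.argv[2].split(","):
    im=env.read_camera(n)[:,:,::-1].copy(); c=cam(n)
    im=cv2.resize(im,None,fx=4,fy=4,interpolation=cv2.INTER_CUBIC)
    for t,col in zip([float(a) for a in sys.argv[3:]],[(0,0,255),(0,255,0),(255,0,0)]):
        t=np.radians(t)
        L=[(200,99,4),(200,-99,4),(0,-99,4),(0,99,4),(200,99,4)]; B=[(200,52,5),(245,52,5),(245,-52,5),(200,-52,5)]
        for poly in (L,B):
            if n=="wrist":
                from tilt import projw
                q=projw(np.array([pt(*a,t) for a in poly]),c)
            else: q=np.array([proj(n,pt(*a,t),c) for a in poly])
            cv2.polylines(im,[np.round((q*4+1.5)).astype(int)],False,col,1)
    q=(np.array(proj(n,hb,c)) if n!="wrist" else np.array([345,180]))*4
    x0=int(np.clip(q[0]-400,0,im.shape[1]-800)); y0=int(np.clip(q[1]-250,0,im.shape[0]-600))
    cv2.imwrite(f"pics/{k}{n}.png",im[y0:y0+600,x0:x0+800])
print(p)
E
python3 ang.py a1 scene,top 40 43 46
```

```text
[ 525.17785959 -243.34295493  251.33445571]
```

View pics/a1scene.png

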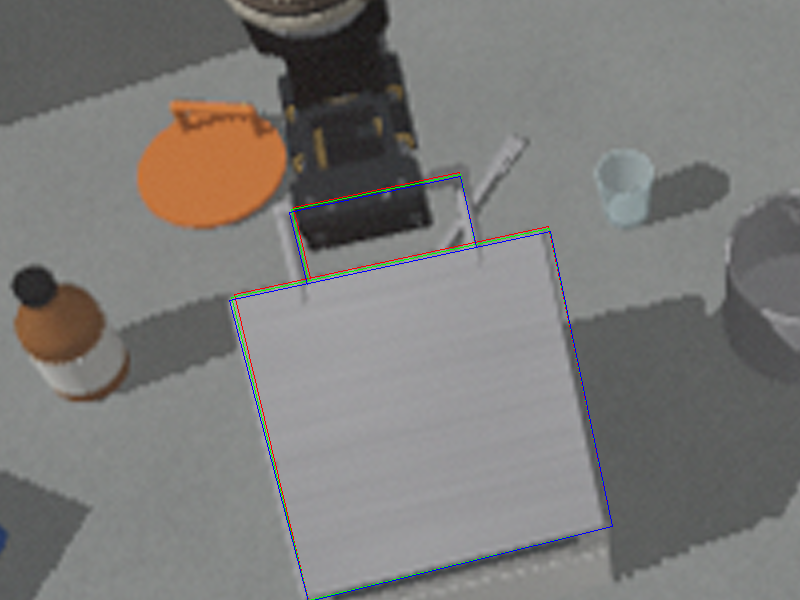

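View pics/a1top.png

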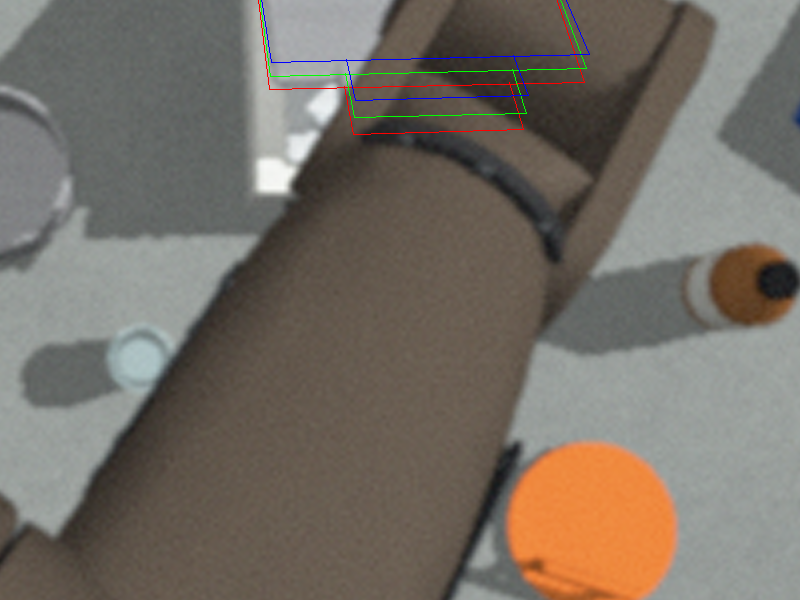

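```bash
python3 ang.py a2 wrist 40 44 48; python3 - <<'E'
from h import *
a=env.read_camera("top")[:,:,::-1]; cv2.imwrite("pics/top_a2.png",a)
cv2.imwrite("pics/top_a2c.png",cv2.resize(a[130:230,320:430],None,fx=6,fy=6,interpolation=cv2.INTER_CUBIC))
E
```

```text
[ 525.10527295 -243.34552811  251.26636986]
```

View pics/a2wrist.png

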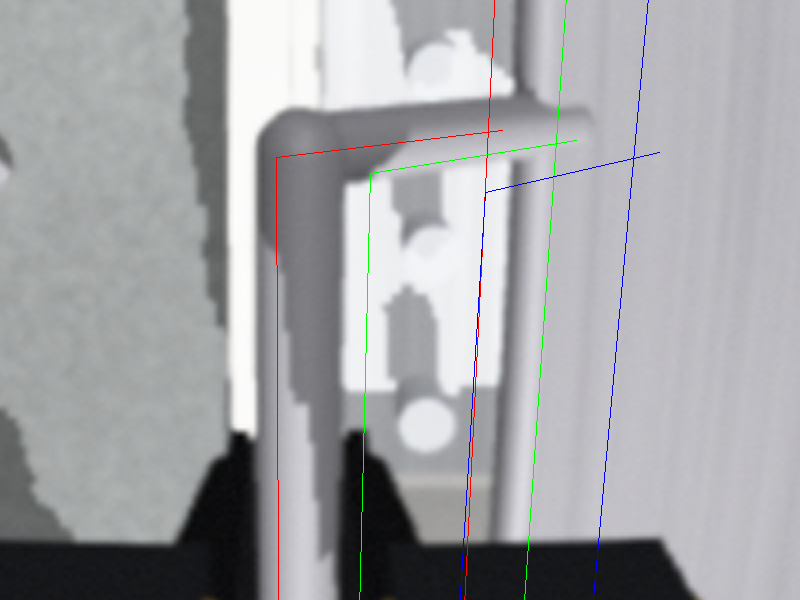

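View pics/top_a2c.png

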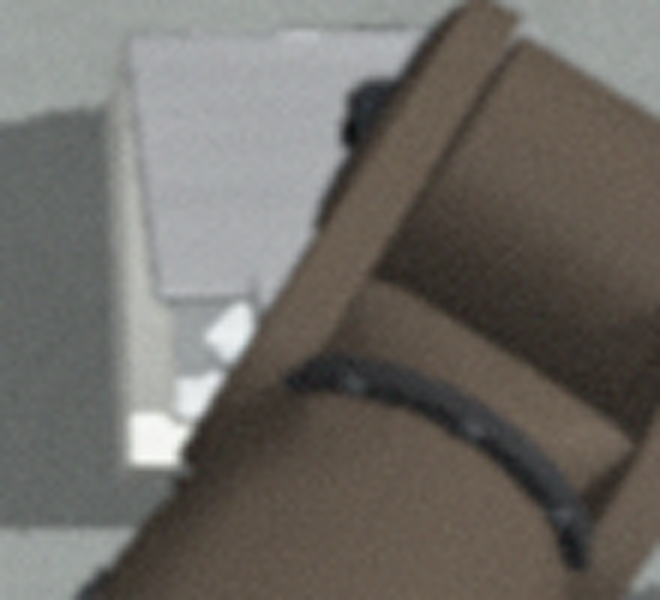

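```bash
python3 - <<'E'
from h import *
c=cam("top")
for yw in (2.5,3.4):
  for x0 in (460,463):
    yaw=np.radians(yw); ex=np.array([np.cos(yaw),np.sin(yaw),0]); ey=np.array([-np.sin(yaw),np.cos(yaw),0]); ez=np.array([0,0,1.])
    H=np.array([x0,-246,100])+245*ex
    for t in (36,38,40,42,44,46):
        t_=np.radians(t); P=[H+(-200*np.cos(t_)+w*np.sin(t_))*ex+(200*np.sin(t_)+w*np.cos(t_))*ez+99*ey for w in (0,4)]
        print(yw,x0,t,[np.round(proj("top",p,c),1) for p in P])
# hinge corner check: shut picture
K=cv2.imread("pics/top11.png"); 
print(proj("top",H+99*ey,c),proj("top",H-200*ex+99*ey,c))
E
```

```text
2.5 460 36 [array([344.6, 186.6]), array([344.7, 185.4])]
2.5 460 38 [array([344.7, 184.6]), array([344.8, 183.4])]
2.5 460 40 [array([344.8, 182.5]), array([344.9, 181.3])]
2.5 460 42 [array([345. , 180.3]), array([345., 179.])]
2.5 460 44 [array([345.1, 178.1]), array([345.2, 176.7])]
2.5 460 46 [array([345.2, 175.7]), array([345.3, 174.4])]
2.5 463 36 [array([344.6, 185.4]), array([344.7, 184.3])]
2.5 463 38 [array([344.7, 183.4]), array([344.8, 182.2])]
2.5 463 40 [array([344.9, 181.3]), array([344.9, 180.1])]
2.5 463 42 [array([345. , 179.1]), array([345.1, 177.9])]
2.5 463 44 [array([345.1, 176.9]), array([345.2, 175.6])]
2.5 463 46 [array([345.2, 174.6]), array([345.3, 173.2])]
3.4 460 36 [array([344.1, 187.2]), array([344.1, 186.1])]
3.4 460 38 [array([344.2, 185.2]), array([344.3, 184. ])]
3.4 460 40 [array([344.3, 183.1]), array([344.4, 181.9])]
3.4 460 42 [array([344.4, 180.9]), array([344.4, 179.7])]
3.4 460 44 [array([344.5, 178.7]), array([344.5, 177.4])]
3.4 460 46 [array([344.6, 176.4]), array([344.6, 175. ])]
3.4 463 36 [array([344.1, 186. ]), array([344.2, 184.9])]
3.4 463 38 [array([344.2, 184. ]), array([344.3, 182.8])]
3.4 463 40 [array([344.3, 181.9]), array([344.4, 180.7])]
3.4 463 42 [array([344.4, 179.8]), array([344.5, 178.5])]
3.4 463 44 [array([344.5, 177.5]), array([344.5, 176.2])]
3.4 463 46 [array([344.6, 175.2]), array([344.6, 173.8])]
[338.62287975 136.90218192] [341.34503203 206.47260557]
```

The cover is at about 42°, by the top-camera corner at (347,180) and by the arc kinematics. The last 8° follow.

Request:
drive_tool(commands=[{"dx":6,"dy":0.3,"dz":6.5,"yaw":0},{"dx":6,"dy":0.3,"dz":6.5,"yaw":0},{"dx":6,"dy":0.3,"dz":6,"yaw":0},{"dx":5,"dy":0.3,"dz":5,"yaw":0},{"dx":0,"dy":0,"dz":0,"yaw":0}])

```text
t: 17.55
eef_pos: [549.9, -242.1, 275.8]
tcp_rot: [-3.139, -0.001, 1.628]
ft_force: [-7.6, 3.6, 4.6]
opening: 0.118
```

Request:
drive_tool(commands=[{"dx":0,"dy":0,"dz":0,"yaw":0},{"dx":0,"dy":0,"dz":0,"yaw":0},{"dx":0,"dy":0,"dz":0,"yaw":0}])

```text
t: 17.8
eef_pos: [549.0, -242.1, 275.1]
tcp_rot: [-3.138, -0.002, 1.627]
ft_force: [-6.6, 4.2, 3.7]
opening: 0.116
```

```bash
python3 look2.py k18; python3 - <<'E'
from h import *
a=cv2.imread("pics/k18t.png")
cv2.imwrite("pics/k18c.png",cv2.resize(a[130:230,320:430],None,fx=6,fy=6,interpolation=cv2.INTER_CUBIC))
s=env.state()
x=(s["eef_pos"][0]-461.3)/np.cos(.058); z=s["eef_pos"][2]-86.8
t=np.radians(np.arange(30,65,.1)); hx=245*(1-np.cos(t))+5*np.sin(t); hz=245*np.sin(t)+5*np.cos(t)-5
print("theta from x",np.degrees(np.interp(x,hx,t)),"from z",np.degrees(np.interp(z,hz,t)), s["eef_pos"])
c=cam("top"); yaw=np.radians(3.2); ex=np.array([np.cos(yaw),np.sin(yaw),0]); ey=np.array([-np.sin(yaw),np.cos(yaw),0]); ez=np.array([0,0,1.]); H=np.array([461.5,-246,100])+245*ex
for t in range(44,58,2):
    t_=np.radians(t); print(t,[np.round((proj("top",H+(-200*np.cos(t_)+w*np.sin(t_))*ex+(200*np.sin(t_)+w*np.cos(t_))*ez+99*ey,c)-[320,130])*6,0) for w in (0,4)])
E
```

```text
{'t': np.float64(17.8), 'eef_pos': array([ 549.049, -242.13 ,  275.113]), 'tcp_rot': array([-3.138e+00, -2.000e-03,  1.627e+00]), 'opening': np.float64(0.116), 'ft_force': array([-6.557,  4.216,  3.653]), 'moment': array([ 0.603,  1.296, -0.089]), 'qvel': array([-0.001,  0.002,  0.002,  0.001, -0.001, -0.001])}
theta from x 48.95276419577392 from z 50.90022081938666 [ 549.03627643 -242.12510127  275.08532867]
44 [array([148., 288.]), array([148., 280.])]
46 [array([148., 274.]), array([149., 266.])]
48 [array([149., 259.]), array([149., 251.])]
50 [array([149., 245.]), array([149., 236.])]
52 [array([150., 230.]), array([150., 221.])]
54 [array([150., 214.]), array([150., 205.])]
56 [array([150., 198.]), array([150., 189.])]
```

View pics/k18c.png

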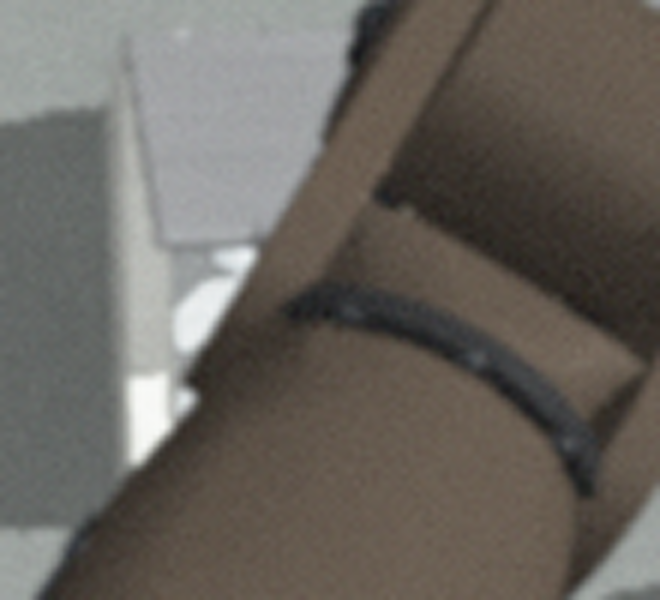

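View pics/k18w.png

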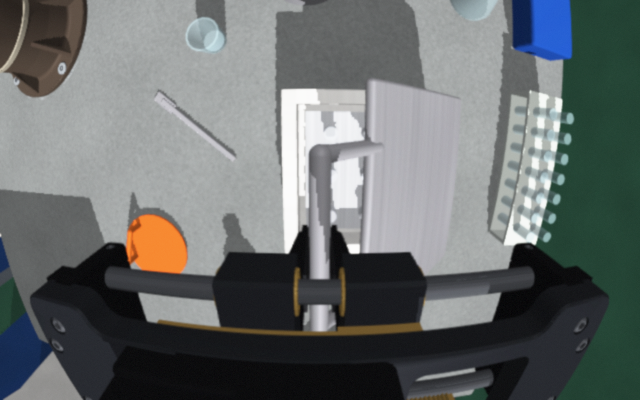

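View pics/k18s.png

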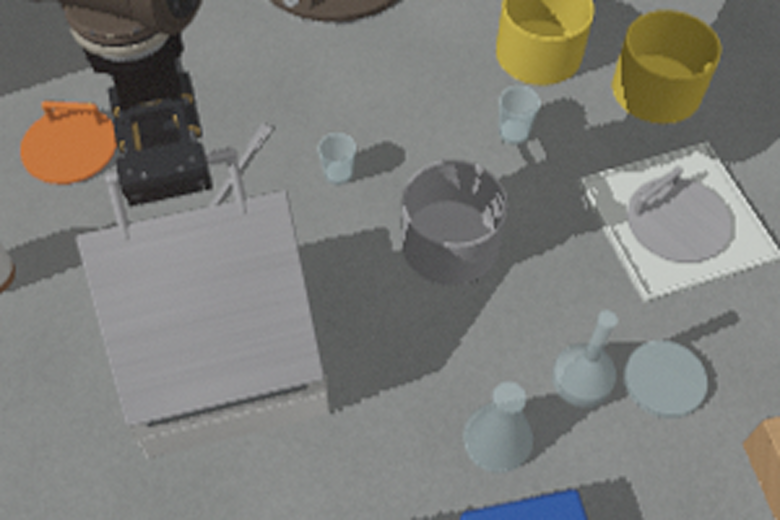

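Three estimates put the cover near 50°: 50.0° from the top-camera corner, 49.0° from TCP x and 50.9° from TCP z. The arm is still, the lid lies in the tray and the canister stands in place, so I hand in.

```bash
python3 - <<'E'
from cell import env
s=env.state(); print(s["t"],s["qvel"].round(3),s["opening"])
print(env.job_done())
s=env.state(); print(s["t"],s["eef_pos"],s["opening"],s["ft_force"])
E
```

```text
17.95 [ 0.002  0.002 -0.001 -0.001 -0.    -0.002] 0.11557053390274678
the job is handed in; nothing more can be done
None
the job is handed in; nothing more can be done
```

I tipped the lid by its bar, laid it in the tray, raised the cover to about 50° and handed the job in at 17.95 s with the handle still gripped. Handing in reported no verdict.

- **Lid:** I had to loosen the grip so the bar could turn in the pads. The lid then tipped to about 11.5° with its far edge still on the rim. I carried it to the tray, lowered it far edge first, pressed it down and let go.
- **Lid check:** After letting go it looked flat and centred in the tray. Its centre came out within about 10 mm of the tray's middle. In the last tilt fit, just before release, several nearby values (0–2°) fitted about equally well.
- **Cover angle:** Estimates were 50.0° from the top-camera corner, 49.0° from TCP x and 50.9° from TCP z. The 2° spread is within the 6° limit. The arm was still.
- **Push on the handle:** There was a small leftover push of about 8 N between handle and gripper, mostly towards the hinge.
- **Surroundings:** In the last picture the canister and the glassware in view looked unmoved.

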